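# Tamp glass lumps level in a casting frame

## Task

Take the wooden-handled tamper and tamp the six glass lumps in the steel casting frame down, column by column, until all of them sit level and firmly home on the hidden bed plate; finish with a firm steady press of half a second on the level lumps. Glass chips: press with about one and a half kilograms, never with two, only with the tamper, and leave the jar, hammer and brush alone. Then stand the tamper upright on the middle of the cork slab and let go.

Things in the scene. Friction and masses are not known exactly. Their poses are not given: they have to be found in the camera images.
- frame: Fixed steel casting frame, open box 128 (x) by 102 (y) mm, walls 6 mm, rim 60 mm above the bench. Origin on the bench under the middle of the lane with the lumps: 116 mm long (frame x -58 to +58), 68 mm wide (frame y -34 to +34). Its bed, a level plate under all the lumps, is set somewhere 12 to 24 mm above the bench, unmeasured: feel for it. It gives about 1 mm per 20 N.
- cheeks (a point): Middle of the upper edge of the three sprung aluminium cheek plates, 60 mm above the bench, that line the lane's +y side, one per column, and squeeze the lumps against the -y wall: a lump stays at the height where it is left; pushing one or both lumps of a column down takes about 3 to 5 N until they stand on the bed. Springs and an outer wall (frame y +56 to +62) lie behind.
- tamper: Hand tamper, 0.26 kg, standing upright on the bench: flat steel foot with a rubber sole, 36 (x) by 56 (y) by 12 (z) mm, above its middle a square wooden handle 26 by 26 mm from 12 to 100 mm height, with a 22 mm round end cap up to 106 mm. Origin at the middle of the foot's underside, z up the handle. The foot fits into the lane with its long side across it and then covers one column of two lumps. Held by the handle faces that look along its x it tips least.
- slab: Fixed square cork slab 100 by 100 by 10 mm on the bench; origin at the middle of its underside. Place for the tamper.
- jar: Bystander: closed glass jar, 64 mm across, 100 mm high, origin under its middle.
- hammer: Bystander: small hammer 200 mm long lying on the bench.
- brush: Bystander: brush 170 mm long lying on the bench.
- lump0: Chunky amber glass lump, 34 mm wide (across the lane), 30 mm high, 27 to 32 mm long, 70 g; origin at the middle of its underside, z up. The six stand in the lane in three columns (frame x about -36, 0, +36 mm) of two (frame y about -17, +17 mm), in any order, undersides at first 28 to 35 mm above the bench (4 to 23 mm above the bed), tipped up to 0.07 rad.
- lump1: Chunky amber glass lump, 34 mm wide (across the lane), 30 mm high, 27 to 32 mm long, 70 g; origin at the middle of its underside, z up. The six stand in the lane in three columns (frame x about -36, 0, +36 mm) of two (frame y about -17, +17 mm), in any order, undersides at first 28 to 35 mm above the bench (4 to 23 mm above the bed), tipped up to 0.07 rad.
- lump2: Chunky amber glass lump, 34 mm wide (across the lane), 30 mm high, 27 to 32 mm long, 70 g; origin at the middle of its underside, z up. The six stand in the lane in three columns (frame x about -36, 0, +36 mm) of two (frame y about -17, +17 mm), in any order, undersides at first 28 to 35 mm above the bench (4 to 23 mm above the bed), tipped up to 0.07 rad.
- lump3: Chunky amber glass lump, 34 mm wide (across the lane), 30 mm high, 27 to 32 mm long, 70 g; origin at the middle of its underside, z up. The six stand in the lane in three columns (frame x about -36, 0, +36 mm) of two (frame y about -17, +17 mm), in any order, undersides at first 28 to 35 mm above the bench (4 to 23 mm above the bed), tipped up to 0.07 rad.
- lump4: Chunky amber glass lump, 34 mm wide (across the lane), 30 mm high, 27 to 32 mm long, 70 g; origin at the middle of its underside, z up. The six stand in the lane in three columns (frame x about -36, 0, +36 mm) of two (frame y about -17, +17 mm), in any order, undersides at first 28 to 35 mm above the bench (4 to 23 mm above the bed), tipped up to 0.07 rad.
- lump5: Chunky amber glass lump, 34 mm wide (across the lane), 30 mm high, 27 to 32 mm long, 70 g; origin at the middle of its underside, z up. The six stand in the lane in three columns (frame x about -36, 0, +36 mm) of two (frame y about -17, +17 mm), in any order, undersides at first 28 to 35 mm above the bench (4 to 23 mm above the bed), tipped up to 0.07 rad.
Not all that is in view belongs to the job. Of the things like the tamper, leave any that is purple or yellow; of the rest the larger one is meant.

How it is judged:
By the outcome, as a careful person would: the job done as asked, in the order asked, and still so for the second after the job is handed in, with the robot touching nothing.
It also fails if it takes over 72 s, if anything falls off the work surface, if the arm or the gripper's body presses on something with over 40 N, if the wrist force passes 120 N, or if a joint passes its speed limit or range.

## Robot

A 6-joint arm with a two-finger parallel gripper is mounted at the origin on the work surface. World frame = base frame: x ahead of the robot, y to its left, z up, the work surface at z = 0. Lengths are in m, angles in degrees, forces in N, time in s.
With the tool pointing down it reaches from about 0.3 to 1 m from the base axis. Payload 5.1 kg.
Tool frame: the origin (TCP) lies midway between the tips of the shut fingers; the grasp point (between the pads) lies 19 mm behind it (arm.grip_depth is the distance from the TCP to the grasp point, in m); z points along the fingers, y is the line along which they close (so a half turn about z gives the same grasp; the last joint's range is limited). The gripper opens to 95 mm and grips with 3 to 60 N. Pads are 20 mm wide; open, the fingers measure 119 mm over their backs; the gripper's body (75 mm by 180 mm) begins 59 mm behind the grasp point.
Start: joints at [-69.591, 7.093, 94.555, -0, 78.352, -4.733], TCP at [0.276, -0.588, 0.215] pointing down, gripper open.
Joint ranges: [-149.61, 149.61], [-58.7, 133.49], [1.44, 155.28], [-77.14, 257.14], [18.33, 153.61], [-166.67, 166.67]. Speed limits (degrees/s): [147.25, 147.25, 180, 180, 180, 180].

## Interface

Orientations are given as a 3x3 rotation matrix whose columns are the frame's x, y, z axes.
In Python, from cell import arm gives the robot as it stands.
- The arm moves only by the tool arm_command, never from a script. Its argument "plan" is a list of rows, each a list of 2 entries, a list of its own where there are three numbers: the shift along the tool's x, y, z in cm, then the turn about the tool's z in rad. A call has 1 to 20 rows; each row shifts and turns the commanded pose from where the row before left it, along the tool's axes as they then stand; what a row does not reach is not made up. A row lasts 1/12 s, in which the tool goes at most 41.7 mm and 7.16 degrees, less where a joint would pass 70% of its speed; a pose out of reach is approached as far as the arm can. A call is refused whole if a number of a shift passes 4.17 or a number of a turn 0.125, either way. A call with a gripper value outside its range is refused whole. "fingers" is the closure in counts, from 0 (fully open) to 255 (shut), set as the call begins (left out, the last holds). The fingers move at their own pace and stop on an object; "grip_force" is the grip in N (left out, the last holds). Time passes only in rows, so rows that do not move let the fingers close. It gives the time, the measured TCP pose, the force, the opening and the grip force at its end, in the units of the state.
- arm.state(): the state, without advancing time (a new reading comes with each control period).
- arm.read_camera(name): name is "scene" or "side" or "wrist"; returns a dict with "image" (480x640x3 uint8, red, green, blue), "depth" (480x640 float32, m along the optical axis (not along the pixel's ray), 0 where there is no reading), "mtx" (3x3 intrinsics, pixels), "dist_coeffs" ([k1, k2, p1, p2, k3] as OpenCV has them; the pictures are not rectified), "pose" (4x4, takes a point from camera to world coordinates); the wrist camera has in their place "T_tool_cam" (4x4, takes a point from camera to tool coordinates, whose origin is the TCP and whose axes are the flange's). Camera axes: x right, y up, looking along -z (the intrinsics and any distortion apply to the point x, -y, -z); pixel columns grow to the right and rows downward; lengths in m; the calibration is good to about 2 mm. A picture is of the moment at which its call begins: read the wrist's pose just before it.
- arm.hand_in(): hands the job in; it is judged then, once.
The state is a dict: "clock": time; "joints": joint angles; "joint_vel": joint speeds; "tau": joint torques, N m; "ee_pos": TCP position; "tool_rot": TCP orientation; "ft_force": force on the tool from outside, world axes, zero at the start; "wrist_torque": the same for the moment, N m; "gripper_width": opening from 0.0 (shut) to 1.0 (fully open); "grasp_force": force on a finger pad.
Only numpy, scipy, OpenCV 4.12 (cv2) and the standard library are available. Lean on these libraries where they do the work, as an engineer would, in place of code of your own. Each camera call takes 0.05 s, during which the arm holds its last target. There are 200 camera calls.

## Working session

There is one attempt and no reset: what is moved stays moved. The work goes in short steps, Python scripts to look and compute and a tool call to move; the robot and the scene stay as the last step left them, time stands still between calls to the robot, and variables do not carry over. Pictures are saved under pics/ and viewed, at most 10 in all, crops included, and the job is handed in when it is done.

Besides the shell and the picture viewer there is one more tool, called after "Request:" as name(argument=value, ...) on one line, values as JSON. arm_command: Moves the arm, as the interface text tells. Its arguments: {"type":"object","properties":{"plan":{"type":"array"},"fingers":{"type":"number"},"grip_force":{"type":"number"}},"required":["plan"]}

```bash
mkdir -p pics; ls; cat > h.py <<'E'
import numpy as np, cv2
from cell import arm
def grab(n):
    s=arm.state(); c=arm.read_camera(n)
    if n=="wrist":
        T=np.eye(4);T[:3,:3]=np.array(s["tool_rot"]);T[:3,3]=s["ee_pos"]
        c["pose"]=T@np.array(c["T_tool_cam"])
    return c
def save(c,f,crop=None,sc=1):
    im=c["image"][:,:,::-1]
    if crop: x0,y0,x1,y1=crop; im=im[y0:y1,x0:x1]
    cv2.imwrite(f,cv2.resize(im,None,fx=sc,fy=sc,interpolation=cv2.INTER_CUBIC))
def ray(c,uv):
    p=cv2.undistortPoints(np.array(uv,float).reshape(-1,1,2),np.array(c["mtx"]),np.array(c["dist_coeffs"])).reshape(-1,2)
    d=np.c_[p[:,0],-p[:,1],-np.ones(len(p))]; P=np.array(c["pose"])
    return P[:3,3],d@P[:3,:3].T
def onplane(c,uv,z):
    o,d=ray(c,uv); return o+d*((z-o[2])/d[:,2])[:,None]
def cloud(c):
    v,u=np.mgrid[0:480,0:640]; o,d=ray(c,np.c_[u.ravel(),v.ravel()])
    return (o+d*c["depth"].reshape(-1,1)).reshape(480,640,3)
def st():
    s=arm.state(); return s["clock"],np.round(s["ee_pos"],4),np.round(s["tool_rot"],3).tolist(),np.round(s["ft_force"],2),round(s["gripper_width"],3),s["grasp_force"]
E
python3 - <<'E'
from h import *
print(st())
for n in("scene","side"):
    c=grab(n); save(c,f"pics/{n}0.png"); np.save(f"pics/{n}0.npy",c,allow_pickle=True)
    print(n,np.round(c["pose"],3).tolist())
E
```

```text
pics
(0.0, array([ 0.2759, -0.5878,  0.2134]), [[0.905, 0.425, -0.001], [0.425, -0.905, 0.002], [0.0, -0.002, -1.0]], array([-0.71,  0.14,  0.11]), 1.003, 0.0)
scene [[-0.483, -0.523, 0.702, 1.281], [0.875, -0.298, 0.38, 0.439], [0.011, 0.799, 0.602, 0.717], [0.0, 0.0, 0.0, 1.0]]
side [[0.905, 0.315, -0.285, 0.144], [-0.425, 0.68, -0.598, -0.766], [0.005, 0.662, 0.749, 1.106], [0.0, 0.0, 0.0, 1.0]]
```

View pics/scene0.png

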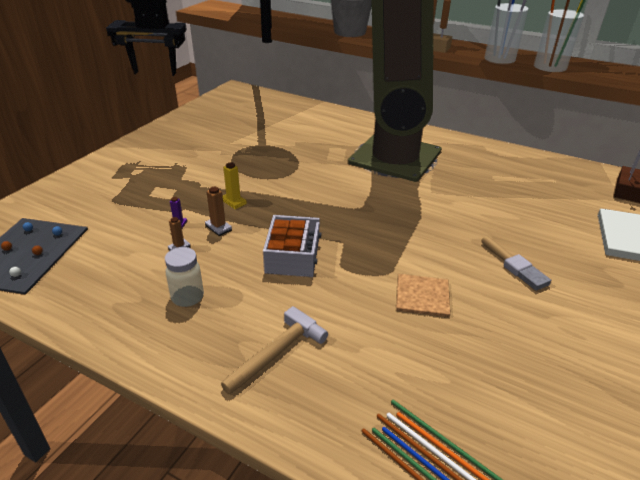

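View pics/side0.png

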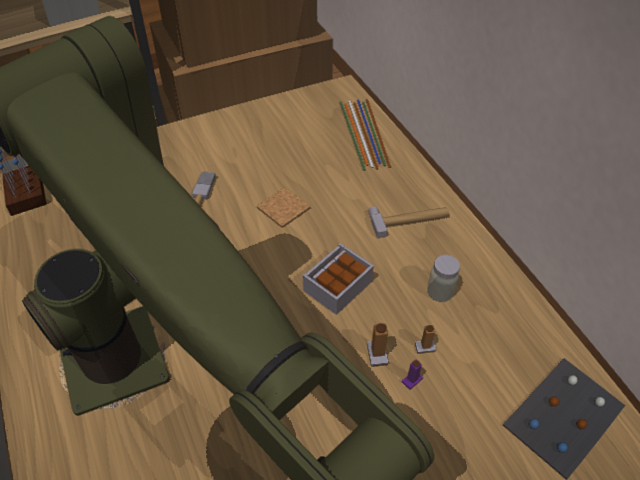

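Things like the tamper, in the scene view: purple (177,210), yellow (232,185), small brown (178,233) and larger brown (216,212; side view 379,343). Purple and yellow are excluded, so I choose the larger brown one. The frame is at (292,245), the cork slab at (424,295), the jar at (184,277), the hammer at (275,350) and the brush at (515,262).

```bash
python3 - <<'E'
from h import *
C={n:np.load(f"pics/{n}0.npy",allow_pickle=True).item() for n in("scene","side")}
W={n:cloud(c) for n,c in C.items()}
def box(n,x0,y0,x1,y1):
    m=np.zeros((480,640),bool); m[y0:y1,x0:x1]=1; return m
def rep(name,P):
    r=cv2.minAreaRect((P[:,:2]*1000).astype(np.float32)); print(name,len(P),"z",np.round(np.percentile(P[:,2],[2,50,98]),4),"med",np.round(np.median(P[:,:2],0),4),"rect",np.round(r[0],1),np.round(r[1],1),round(r[2],1))
R={"scene":dict(big=(203,183,229,236),small=(166,214,191,252),slab=(390,268,456,320),frame=(258,208,325,278),jar=(160,240,206,306)),
"side":dict(big=(362,318,394,366),small=(412,322,440,354),slab=(252,185,314,230),frame=(298,240,380,312),jar=(424,252,464,304))}
for n in R:
    for k,b in R[n].items():
        m=box(n,*b)&(C[n]["depth"]>0); P=W[n][m]; z=P[:,2]
        if k in("big","small"):
            rep(n+" "+k+" top",P[z>(z.max()-.008)]); rep(n+" handle",P[(z>.03)]); rep(n+" foot",P[(z>.006)&(z<.016)])
        elif k=="slab": rep(n+" slab",P[(z>.0065)&(z<.014)])
        elif k=="frame":
            rep(n+" frame",P[(z>.015)]);rep(n+" rim",P[(z>.055)&(z<.064)])
            hsv=cv2.cvtColor(C[n]["image"],cv2.COLOR_RGB2HSV); a=m&(hsv[...,1]>150)&((hsv[...,0]<13))&(W[n][...,2]>.05)
            rep(n+" lumps",W[n][a])
        else: rep(n+" jar",P[z>.03])
save(C["scene"],"pics/c1.png",(150,150,340,300),4)
E
```

```text
scene big top 64 z [0.1    0.1048 0.1071] med [ 0.5254 -0.2203] rect [ 523.7 -220.2] [27.3 20.7] 78.4
scene handle 514 z [0.0314 0.0695 0.1063] med [ 0.5286 -0.2151] rect [ 483.3 -244.7] [127.   34.1] 30.2
scene foot 197 z [0.0064 0.0117 0.0152] med [ 0.529  -0.2142] rect [ 486.7 -251.6] [160.6  52.7] 36.2
scene small top 90 z [0.098  0.0999 0.1017] med [ 0.716  -0.1491] rect [ 717.  -150.3] [15.9 38.4] 30.3
scene handle 345 z [0.0307 0.0655 0.1014] med [ 0.6294 -0.2437] rect [ 640.5 -224. ] [233.4  38.2] 43.3
scene foot 110 z [0.0062 0.0085 0.0148] med [ 0.6179 -0.2559] rect [ 582.4 -268.6] [114.2  42. ] 22.4
scene slab 1799 z [0.0067 0.0092 0.0121] med [0.5097 0.263 ] rect [507.  262.9] [105.1 101.1] 19.4
scene frame 2691 z [0.0176 0.0561 0.0654] med [ 0.5516 -0.0143] rect [523.  -21.5] [137.2 108. ] 23.2
scene rim 1291 z [0.0553 0.0597 0.0637] med [ 0.531  -0.0286] rect [523.7 -24.4] [135.3 101.4] 23.7
scene lumps 917 z [0.052  0.0607 0.0663] med [ 0.5358 -0.0304] rect [530.9 -31.9] [99.7 64.8] 23.4
scene jar 1473 z [0.0322 0.0768 0.1014] med [ 0.7465 -0.1232] rect [ 736.  -134.6]
[... 418 characters left out ...]
 86.3
side handle 200 z [0.0314 0.0617 0.0795] med [ 0.6204 -0.2596] rect [ 624.  -255.2] [21.4 20.6] 69.3
side foot 122 z [0.0062 0.0089 0.0143] med [ 0.6163 -0.2582] rect [ 635.9 -235.9] [75.1 46.3] 59.2
side slab 937 z [0.0066 0.0095 0.0136] med [0.5072 0.2586] rect [505.5 258.2] [107.9 103.8] 19.6
side frame 2776 z [0.0184 0.0557 0.0659] med [ 0.52   -0.0389] rect [526.8 -25.5] [134.2 106.3] 22.6
side rim 1237 z [0.0554 0.0597 0.0636] med [ 0.5222 -0.0363] rect [527.3 -26.4] [132.8 103.3] 22.3
side lumps 672 z [0.0511 0.0609 0.0676] med [ 0.5241 -0.0378] rect [529.9 -35.7] [100.4  67.4] 23.1
side jar 976 z [0.0323 0.0855 0.103 ] med [ 0.7226 -0.1523] rect [ 731.3 -142.4] [60.3 62.9] 83.5
```

View pics/c1.png

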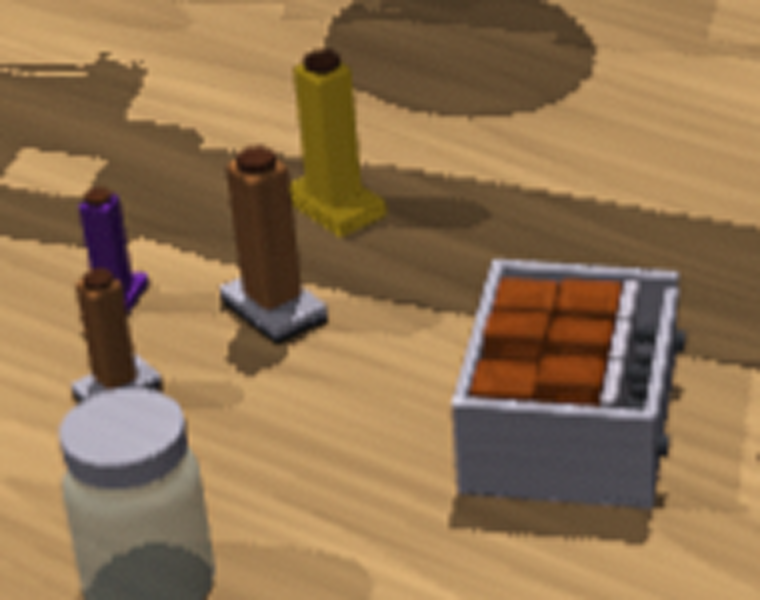

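The crop confirms the choice: a plain brown handle on a steel foot, 106 mm tall, against about 79 mm for the small one. Next I move over it for a close look.

Request:
arm_command(plan=[[[3.15, -1.88, -0.5], 0], [[3.15, -1.88, -0.5], 0], [[3.15, -1.88, -0.5], 0], [[3.15, -1.88, -0.5], 0], [[3.15, -1.88, -0.5], 0], [[3.15, -1.88, -0.5], 0], [[3.15, -1.88, -0.5], 0], [[3.15, -1.88, -0.5], 0], [[3.15, -1.88, -0.5], 0], [[3.15, -1.88, -0.5], 0], [[3.15, -1.88, -0.5], 0], [[0, 0, 0], 0], [[0, 0, 0], 0]], fingers=0)

```text
clock: 1.18
ee_pos: [0.5026, -0.2526, 0.2696]
tool_rot: [[0.904, 0.428, -0.0], [0.428, -0.904, -0.0], [-0.0, 0.0, -1.0]]
ft_force: [-1.2, -0.4, -0.3]
gripper_width: 1.003
grasp_force: 0.0
```

```bash
python3 - <<'E'
from h import *
print(st()); c=grab("wrist"); save(c,"pics/w1.png"); np.save("pics/w1.npy",c,allow_pickle=True)
print(np.round(c["T_tool_cam"],3).tolist(), np.round(c["mtx"],0).tolist())
W=cloud(c);d=c["depth"]>0
hsv=cv2.cvtColor(c["image"],cv2.COLOR_RGB2HSV)
for nm,q in (("tamper",(.5225,-.2225)),):
    near=d&(np.hypot(W[...,0]-q[0],W[...,1]-q[1])<.05)
    for a,b in((.007,.017),(.03,.095),(.101,.112)):
        P=W[near&(W[...,2]>a)&(W[...,2]<b)]
        if len(P)>5: r=cv2.minAreaRect((P[:,:2]*1000).astype(np.float32)); print(nm,a,len(P),np.round(np.median(P,0),4),r)
E
```

```text
(1.1833, array([ 0.5026, -0.2526,  0.2696]), [[0.904, 0.428, -0.0], [0.428, -0.904, -0.0], [-0.0, 0.0, -1.0]], array([-1.19, -0.38, -0.3 ]), 1.003, 0.0)
[[-0.002, 0.957, 0.29, 0.082], [1.0, 0.002, 0.0, 0.0], [-0.0, 0.29, -0.957, -0.17], [0.0, 0.0, 0.0, 1.0]] [[420.0, 0.0, 319.0], [0.0, 420.0, 243.0], [0.0, 0.0, 1.0]]
tamper 0.007 1017 [ 0.5289 -0.2121  0.0116] ((522.5958862304688, -224.01312255859375), (56.22316360473633, 36.12974548339844), 71.46390533447266)
tamper 0.03 256 [ 0.5344 -0.2245  0.0654] ((531.0719604492188, -221.01345825195312), (16.020980834960938, 33.27988815307617), 22.272132873535156)
tamper 0.101 586 [ 0.5229 -0.224   0.1055] ((522.5979614257812, -224.16421508789062), (21.390182495117188, 21.330188751220703), 70.61463928222656)
```

View pics/w1.png

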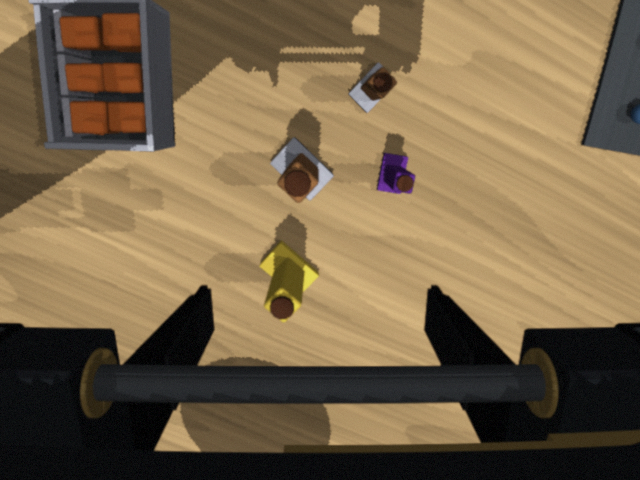

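The close view shows the brown tamper at (300,170), yellow at (285,285), purple at (395,175) and small brown at (375,88). The foot is turned 71.5°, so the handle's x faces lie along −18.5°. Before descending I check yellow's place and height.

```bash
python3 - <<'E'
from h import *
c=np.load("pics/w1.npy",allow_pickle=True).item(); W=cloud(c); hsv=cv2.cvtColor(c["image"],cv2.COLOR_RGB2HSV)
y=(hsv[...,0]>20)&(hsv[...,0]<35)&(hsv[...,1]>180)&(c["depth"]>0)&(np.hypot(W[...,0]-.5226,W[...,1]+.224)<.16)&(W[...,2]>.006)
P=W[y]; print("yellow",len(P),P.max(0),P.min(0))
for a,b in((.006,.02),(.1,.16)):
    Q=P[(P[:,2]>a)&(P[:,2]<b)]; print(a,len(Q),np.median(Q,0) if len(Q) else "")
# moves
R=np.array(arm.state()["tool_rot"]); p=np.array(arm.state()["ee_pos"])
print("shift tool cm",R.T@(np.array([.5226,-.2241,.2])-p)*100, "tool y ang",np.degrees(np.arctan2(R[1,1],R[0,1])), arm.state()["joints"])
E
```

```text
yellow 833 [ 0.56616963 -0.16940611  0.38801621] [ 0.41308337 -0.30934604  0.0062472 ]
0.006 155 [ 0.43099298 -0.24546718  0.01164036]
0.1 6 [ 0.42209562 -0.24766659  0.10254152]
shift tool cm [ 3.13867488 -1.78098109  6.91678649] tool y ang -64.77144228310212 [-3.22592636e+01 -5.61652454e+00  1.02167693e+02 -3.35130205e-02
  8.34945099e+01  3.25159795e+01]
```

Request:
arm_command(plan=[[[3.14, -1.78, 1], 0], [[0, 0, 1.7], -0.115], [[0, 0, 1.7], -0.115], [[0, 0, 1.7], -0.115], [[0, 0, 1.7], -0.115], [[0, 0, 1.7], -0.115], [[0, 0, 1.7], -0.115], [[0, 0, 1.7], -0.116], [[0, 0, 0], 0], [[0, 0, 0], 0]], fingers=110)

```text
clock: 2.07
ee_pos: [0.5212, -0.2253, 0.1392]
tool_rot: [[0.325, 0.946, -0.003], [0.946, -0.325, 0.001], [0.0, -0.003, -1.0]]
ft_force: [-0.1, -0.5, 0.3]
gripper_width: 0.573
grasp_force: 0.0
```

```bash
python3 - <<'E'
from h import *
print(st())
R=np.array(arm.state()["tool_rot"]); p=np.array(arm.state()["ee_pos"])
print("shift tool cm",R.T@(np.array([.5226,-.2241,.046])-p)*100, "tool y ang",np.degrees(np.arctan2(R[1,1],R[0,1])))
E
```

```text
(2.0667, array([ 0.5212, -0.2253,  0.1392]), [[0.325, 0.946, -0.003], [0.946, -0.325, 0.001], [0.0, -0.003, -1.0]], array([-0.15, -0.46,  0.32]), 0.573, 0.0)
shift tool cm [0.15514011 0.11971384 9.31744858] tool y ang -18.964883274135516
```

Request:
arm_command(plan=[[[0.15, 0.12, 0], -0.008], [[0, 0, 2.5], 0], [[0, 0, 2.5], 0], [[0, 0, 2.5], 0], [[0, 0, 1.8], 0], [[0, 0, 0], 0], [[0, 0, 0], 0]])

```text
clock: 2.65
ee_pos: [0.5246, -0.2238, 0.0482]
tool_rot: [[0.314, 0.949, -0.0], [0.949, -0.314, 0.0], [0.0, -0.0, -1.0]]
ft_force: [0.1, -0.2, 0.3]
gripper_width: 0.571
grasp_force: 0.0
```

Request:
arm_command(plan=[[[0, 0, 0], 0], [[0, 0, 0], 0], [[0, 0, 0], 0], [[0, 0, 0], 0], [[0, 0, 0], 0], [[0, 0, 0], 0]], fingers=255, grip_force=50)

```text
clock: 3.15
ee_pos: [0.5247, -0.2237, 0.0485]
tool_rot: [[0.313, 0.95, 0.001], [0.95, -0.313, -0.0], [-0.0, 0.001, -1.0]]
ft_force: [-1.0, 0.4, 3.7]
gripper_width: 0.272
grasp_force: 50.0
```

Request:
arm_command(plan=[[[0, 0, -1], 0], [[0, 0, -3], 0], [[0, 0, -4], 0], [[0, 0, -4], 0], [[0, 0, -4], 0], [[3.5, 0, 0], -0.12], [[3.5, 0, 0], -0.12], [[3, 0, 0], -0.12], [[0, 0, 0], -0.12], [[0, 0, 0], -0.12], [[0, 0, 0], -0.12], [[0, 0, 0], 0], [[0, 0, 0], 0]])

```text
clock: 4.23
ee_pos: [0.5442, -0.1258, 0.2073]
tool_rot: [[-0.389, 0.921, -0.001], [0.921, 0.389, 0.0], [0.001, -0.001, -1.0]]
ft_force: [-0.4, 0.6, -3.0]
gripper_width: 0.272
grasp_force: 50.0
```

```bash
cat > fr.py <<'E'
from h import *
def rect(P): return cv2.minAreaRect((P[:,:2]*1000).astype(np.float32))
E
python3 - <<'E'
from fr import *
print(st(), "zeroF"); c=grab("wrist"); save(c,"pics/w2.png"); np.save("pics/w2.npy",c,allow_pickle=True)
for f in("w1","w2"):
    c=np.load(f"pics/{f}.npy",allow_pickle=True).item(); W=cloud(c)
    near=(c["depth"]>0)&(np.hypot(W[...,0]-.5255,W[...,1]+.0245)<.095)
    hsv=cv2.cvtColor(c["image"],cv2.COLOR_RGB2HSV); or_=(hsv[...,1]>150)&(hsv[...,0]<13)
    for a,b in((.056,.064),):
        m=(near&(W[...,2]>a)&(W[...,2]<b)&~or_).astype(np.uint8); n,l,s,_=cv2.connectedComponentsWithStats(m); 
        P=W[l==1+np.argmax(s[1:,4])]; print(f,"rim",len(P),np.median(P[:,2]),rect(P))
        P=W[near&or_&(W[...,2]>.045)&(W[...,2]<.07)]; print("lumps",len(P),rect(P),np.percentile(P[:,2],[1,99]))
E
```

```text
(4.2333, array([ 0.5442, -0.1258,  0.2073]), [[-0.389, 0.921, -0.001], [0.921, 0.389, 0.0], [0.001, -0.001, -1.0]], array([-0.39,  0.57, -3.01]), 0.272, 49.998552203178406) zeroF
w1 rim 2434 0.05945689273700172 ((524.5045166015625, -25.145721435546875), (124.97140502929688, 103.8748550415039), 22.999876022338867)
lumps 6999 ((530.88916015625, -34.96192169189453), (101.15775299072266, 67.5131607055664), 22.979650497436523) [0.05292462 0.06590038]
w2 rim 4019 0.05960835895166461 ((525.8582153320312, -24.49022674560547), (128.9888916015625, 102.09036254882812), 22.69687271118164)
lumps 9820 ((530.392333984375, -34.66529846191406), (101.57984161376953, 66.3709716796875), 22.719955444335938) [0.05232292 0.06577485]
```

View pics/w2.png

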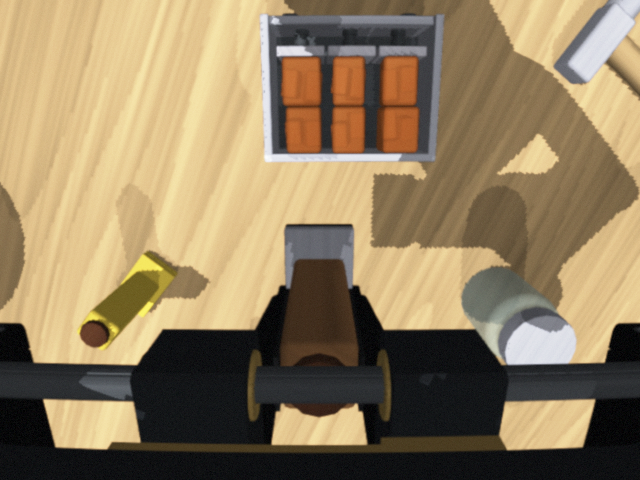

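The tamper is held square, its foot at (320,250). The frame is at (352,88), with the cheeks along its far side at y≈50 px. Next I measure the columns, the foot offset, and whatever depth can be seen in the gaps.

```bash
cat >> fr.py <<'E'
O=np.array([.5300,-.0347]); A=np.radians(22.75); Rf=np.array([[np.cos(A),-np.sin(A)],[np.sin(A),np.cos(A)]])
def tofr(W): return np.dstack([(W[...,:2]-O)@Rf*1000, W[...,2]*1000])
E
python3 - <<'E'
from fr import *
C={f:np.load(f"pics/{f}.npy",allow_pickle=True).item() for f in("w1","w2","scene0","side0")}
for f,c in C.items():
    F=tofr(cloud(c)); hsv=cv2.cvtColor(c["image"],cv2.COLOR_RGB2HSV); or_=(hsv[...,1]>150)&(hsv[...,0]<13)&(c["depth"]>0)
    inl=(abs(F[...,0])<56)&(F[...,1]>-33)&(F[...,1]<30)&(c["depth"]>0)
    g=F[inl&~or_&(F[...,2]<50)]
    print(f,"gap low",len(g), np.round(np.sort(g[:,2])[:12],1)); 
    if f=="w2":
        for a,b in((-57,-53),(-22,-14),(14,22),(50,57)):
            q=g[(g[:,0]>a)&(g[:,0]<b)]; print(a,b,len(q),np.round(q[np.argsort(q[:,2])[:6]],1).tolist())
    for i,x in enumerate((-36,0,36)):
        for y in(-17,17):
            q=F[inl&or_&(abs(F[...,0]-x)<18)&(abs(F[...,1]-y)<17)&(F[...,2]>50)&(F[...,2]<70)]
            if len(q)>30: print("  lump",x,y,len(q),"x",np.round(np.percentile(q[:,0],[1,99]),1),"y",np.round(np.percentile(q[:,1],[1,99]),1),"z",np.round(np.percentile(q[:,2],[5,50,95]),1))
c=C["w2"]; W=cloud(c); p=np.array([.5442,-.1258,.2073]); R=np.array([[-.389,.921,-.001],[.921,.389,0],[0,0,-1]])
T=(W-p)@R*1000; m=(c["depth"]>0)&(abs(T[...,0])<40)&(abs(T[...,1])<30)&(T[...,2]>25)&(T[...,2]<60)
q=T[m]; print("foot tool frame",len(q),q.min(0),q.max(0),np.percentile(q[:,0],[50,99]),np.percentile(q[:,2],[5,50,95]))
E
```

```text
w1 gap low 1312 [12.1 12.4 12.4 12.5 12.5 12.6 12.7 12.7 12.8 12.8 12.9 12.9]
  lump -36 -17 1102 x [-47.  -21.3] y [-32.6  -0.2] z [58.2 60.2 61.8]
  lump -36 17 1088 x [-48.9 -21.3] y [ 0.2 29.6] z [58.9 61.3 62.7]
  lump 0 -17 1077 x [-12.9  10.4] y [-32.8  -1.3] z [62.  64.  65.5]
  lump 0 17 940 x [-12.8   9.3] y [ 0.6 29.8] z [60.1 62.2 63.8]
  lump 36 -17 1310 x [24.1 50.9] y [-32.5  -0.1] z [56.3 58.7 60.5]
  lump 36 17 1186 x [22.5 46.3] y [ 0.1 29.7] z [58.  64.  65.8]
w2 gap low 2337 [12.  12.4 12.4 12.5 12.5 12.5 12.6 12.6 12.6 12.6 12.6 12.7]
-57 -53 276 [[-54.4, 23.6, 12.6], [-53.6, 23.6, 13.1], [-55.5, 12.6, 13.2], [-54.4, 22.8, 13.3], [-55.7, 1.6, 13.3], [-55.2, 25.1, 13.3]]
-22 -14 694 [[-19.2, -27.0, 12.0], [-20.1, 22.8, 12.4], [-19.2, -3.3, 12.5], [-20.9, 4.7, 12.6], [-15.0, -13.0, 12.6], [-19.2, -27.8, 12.8]]
14 22 641 [[19.6, 9.6, 12.4], [15.3, 15.1, 12.5], [19.0, 28.4, 12.5], [16.2, -19.4, 12.6], [20.9, 19.0, 12.7], [17.5, 20.6, 12.9]]
50 57 1 [[56.0, 1.8, 14.9]]
  lump -36 -17 1580 x [-46.9 -21.9] y [-32.4  -0.3] z [58.4 60.3 61.7]
  lump -36 17 1618 x [-49.4 -
[... 675 characters left out ...]
mp 36 17 167 x [22.5 50.5] y [ 0.2 29.9] z [54.  62.9 66.2]
side0 gap low 69 [37.2 38.4 39.4 40.1 40.3 41.  41.5 41.6 41.9 42.  42.6 42.9]
  lump -36 -17 117 x [-49.2 -21.3] y [-31.7  -0.2] z [53.2 59.3 63.4]
  lump -36 17 129 x [-50.6 -21.7] y [ 0.3 29.5] z [52.2 60.7 64.7]
  lump 0 -17 115 x [-14.4   9.6] y [-32.5  -1.1] z [56.3 63.4 67.5]
  lump 0 17 98 x [-14.   10.1] y [ 0.2 29.4] z [51.3 61.5 65.2]
  lump 36 -17 99 x [21.4 48.6] y [-31.3  -0.4] z [54.1 58.9 62.9]
  lump 36 17 96 x [21.1 46.2] y [ 0.1 28.7] z [51.6 63.  68. ]
foot tool frame 3151 [ -6.61105813 -18.89313371  25.1489163 ] [27.30860713 17.24925568 48.40796367] [17.52955763 26.96313082] [29.60281713 36.74329071 42.78880967]
```

```bash
python3 - <<'E'
from fr import *
for f in("w1","w2"):
    c=np.load(f"pics/{f}.npy",allow_pickle=True).item(); F=tofr(cloud(c)); hsv=cv2.cvtColor(c["image"],cv2.COLOR_RGB2HSV)
    for a,b in((-57,-53),(-21,-14),(12,21)):
        m=(F[...,0]>a)&(F[...,0]<b)&(F[...,1]>-32)&(F[...,1]<28)&(F[...,2]<40)&(c["depth"]>0)
        print(f,a,np.histogram(F[m][:,2],np.arange(10,40,1))[0])
p=np.array(arm.state()["ee_pos"]);R=np.array(arm.state()["tool_rot"])
print("tool y ang",np.degrees(np.arctan2(R[1,1],R[0,1])))
for x in(-35.5,0,36):
    q=O+Rf@np.array([x,1])/1000; print(x,q,"shift",R.T@(np.r_[q,.15]-p)*100)
E
```

```text
w1 -57 [ 0  0  5 18 51 59 15  2  3  0  0  0  0  1  0  0  0  1  1  0  1  0  1  1
  0  0  0  1  0]
w1 -21 [  0   0   4  41 114 100  26   3   0   0   0   0   0   0   0   0   0   0
   0   0   0   0   0   0   0   0   0   0   0]
w1 12 [  0   0   1  33 122  77  34   2   0   0   0   0   0   0   0   0   0   0
   0   0   0   0   0   0   0   0   0   0   0]
w2 -57 [  0   0   1  32 131 120  24   0   0   0   0   0   0   0   0   0   0   0
   0   0   0   0   0   0   0   0   0   0   0]
w2 -21 [  0   0   7  73 284 246  49   0   0   0   0   0   0   0   0   0   0   0
   0   0   0   0   0   0   0   0   0   0   0]
w2 12 [  0   0   5  53 214 199  46   4   0   0   0   0   0   0   0   0   0   0
   0   0   0   0   0   0   0   0   0   0   0]
tool y ang 22.862088676652064
-35.5 [ 0.49687515 -0.04750604] shift [ 9.06885218 -1.31865475  5.74464817]
0 [ 0.52961329 -0.0337778 ] shift [9.06190798 2.23133815 5.74317241]
36 [ 0.56281252 -0.0198562 ] shift [9.05486599 5.83133095 5.74167587]
```

Request:
arm_command(plan=[[[3, 0.74, 0], 0], [[3, 0.74, 0], 0], [[3.06, 0.75, 0], 0], [[0, 0, 2.5], 0], [[0, 0, 2.5], 0], [[0, 0, 2.5], 0], [[0, 0, 0.4], 0], [[0, 0, 0], 0], [[0, 0, 0], 0], [[0, 0, 0], 0]])

```text
clock: 5.12
ee_pos: [0.5311, -0.0344, 0.1309]
tool_rot: [[-0.39, 0.921, 0.003], [0.921, 0.39, -0.001], [-0.002, 0.003, -1.0]]
ft_force: [0.3, 1.2, -2.7]
gripper_width: 0.273
grasp_force: 50.0
```

```bash
cat > go.py <<'E'
from fr import *
s=arm.state(); p=np.array(s["ee_pos"]);R=np.array(s["tool_rot"])
f=Rf.T@(p[:2]-O)*1000
print(round(s["clock"],2),"TCP frame xy",np.round(f,2),"z",round(p[2]*1000,2),"tool y ang",round(np.degrees(np.arctan2(R[1,1],R[0,1])),2),"tilt",np.round(R[:2,2],4),"F",np.round(s["ft_force"],2),"M",np.round(s["wrist_torque"],2))
E
python3 go.py
```

```text
5.12 TCP frame xy [ 1.12 -0.13] z 130.86 tool y ang 22.97 tilt [ 0.0034 -0.0005] F [ 0.25  1.24 -2.74] M [ 0.02 -0.18  0.01]
```

Request:
arm_command(plan=[[[0.1, -0.11, 0.4], 0], [[0, 0, 0.5], 0], [[0, 0, 0.4], 0], [[0, 0, 0], 0], [[0, 0, 0], 0], [[0, 0, 0], 0]])

```text
clock: 5.62
ee_pos: [0.5282, -0.0335, 0.1156]
tool_rot: [[-0.391, 0.92, -0.0], [0.92, 0.391, 0.0], [0.0, -0.0, -1.0]]
ft_force: [-0.3, 0.0, -2.8]
gripper_width: 0.274
grasp_force: 50.0
```

```bash
python3 go.py
```

```text
5.62 TCP frame xy [-1.14  1.83] z 115.6 tool y ang 23.03 tilt [-0.0001  0.    ] F [-0.33  0.02 -2.8 ] M [ 0.01 -0.13 -0.  ]
```

Request:
arm_command(plan=[[[-0.05, 0.1, 0.1], 0], [[0, 0, 0.1], 0], [[0, 0, 0.1], 0], [[0, 0, 0.1], 0], [[0, 0, 0.1], 0], [[0, 0, 0.1], 0], [[0, 0, 0.1], 0], [[0, 0, 0.1], 0], [[0, 0, 0.1], 0], [[0, 0, 0.1], 0], [[0, 0, 0], 0], [[0, 0, 0], 0]])

```text
clock: 6.62
ee_pos: [0.5292, -0.0337, 0.1053]
tool_rot: [[-0.391, 0.92, -0.0], [0.92, 0.391, -0.0], [-0.0, -0.001, -1.0]]
ft_force: [0.6, -0.7, -0.6]
gripper_width: 0.272
grasp_force: 50.0
```

```bash
python3 go.py
```

```text
6.62 TCP frame xy [-0.38  1.22] z 105.25 tool y ang 23.03 tilt [-0.0004 -0.0004] F [ 0.58 -0.66 -0.57] M [-0.01 -0.43  0.  ]
```

Request:
arm_command(plan=[[[0, 0, 0.05], 0], [[0, 0, 0.05], 0], [[0, 0, 0.05], 0], [[0, 0, 0.05], 0], [[0, 0, 0.03], 0], [[0, 0, 0], 0]])

```text
clock: 7.12
ee_pos: [0.5292, -0.0337, 0.1031]
tool_rot: [[-0.391, 0.92, -0.0], [0.92, 0.391, -0.0], [-0.0, -0.001, -1.0]]
ft_force: [0.4, -1.7, -2.0]
gripper_width: 0.269
grasp_force: 50.0
```

Request:
arm_command(plan=[[[0, 0, 0.02], 0], [[0, 0, 0.02], 0], [[0, 0, 0.02], 0], [[0, 0, 0], 0]])

```text
clock: 7.45
ee_pos: [0.5292, -0.0336, 0.1026]
tool_rot: [[-0.391, 0.92, -0.0], [0.92, 0.391, -0.0], [0.0, -0.0, -1.0]]
ft_force: [0.1, -0.7, -0.6]
gripper_width: 0.274
grasp_force: 50.0
```

Request:
arm_command(plan=[[[0, 0, 0.02], 0], [[0, 0, 0.02], 0], [[0, 0, 0.02], 0], [[0, 0, 0.01], 0], [[0, 0, 0], 0]])

```text
clock: 7.87
ee_pos: [0.5293, -0.0335, 0.102]
tool_rot: [[-0.391, 0.92, -0.0], [0.92, 0.391, 0.0], [0.0, -0.0, -1.0]]
ft_force: [-0.1, -0.6, -1.5]
gripper_width: 0.271
grasp_force: 50.0
```

Request:
arm_command(plan=[[[0, 0, 0.02], 0], [[0, 0, 0.02], 0], [[0, 0, 0.02], 0], [[0, 0, 0.01], 0]])

```text
clock: 8.2
ee_pos: [0.5294, -0.0335, 0.1014]
tool_rot: [[-0.391, 0.92, 0.0], [0.92, 0.391, 0.0], [0.0, 0.0, -1.0]]
ft_force: [-0.1, -1.7, -0.3]
gripper_width: 0.272
grasp_force: 50.0
```

Request:
arm_command(plan=[[[0, 0, 0.02], 0], [[0, 0, 0.02], 0], [[0, 0, 0.02], 0], [[0, 0, 0.01], 0]])

```text
clock: 8.53
ee_pos: [0.5295, -0.0335, 0.1007]
tool_rot: [[-0.391, 0.92, 0.0], [0.92, 0.391, 0.0], [0.0, 0.0, -1.0]]
ft_force: [0.7, -1.7, 0.1]
gripper_width: 0.274
grasp_force: 50.0
```

Request:
arm_command(plan=[[[0, 0, 0.02], 0], [[0, 0, 0.02], 0], [[0, 0, 0.02], 0], [[0, 0, 0.01], 0]])

```text
clock: 8.87
ee_pos: [0.5294, -0.0334, 0.1]
tool_rot: [[-0.391, 0.92, 0.0], [0.92, 0.391, 0.0], [0.0, 0.0, -1.0]]
ft_force: [0.1, -1.1, 0.2]
gripper_width: 0.273
grasp_force: 50.0
```

Request:
arm_command(plan=[[[0, 0, 0.02], 0], [[0, 0, 0.02], 0], [[0, 0, 0.02], 0], [[0, 0, 0.01], 0]])

```text
clock: 9.2
ee_pos: [0.5294, -0.0335, 0.0993]
tool_rot: [[-0.391, 0.92, 0.0], [0.92, 0.391, 0.0], [0.0, 0.0, -1.0]]
ft_force: [1.8, -0.2, -0.1]
gripper_width: 0.276
grasp_force: 50.0
```

Request:
arm_command(plan=[[[0, 0, 0.02], 0], [[0, 0, 0.02], 0], [[0, 0, 0.02], 0], [[0, 0, 0.01], 0]])

```text
clock: 9.53
ee_pos: [0.5294, -0.0335, 0.0986]
tool_rot: [[-0.391, 0.92, 0.0], [0.92, 0.391, 0.0], [-0.0, 0.0, -1.0]]
ft_force: [1.1, -1.2, 0.7]
gripper_width: 0.271
grasp_force: 50.0
```

Request:
arm_command(plan=[[[0, 0, 0.02], 0], [[0, 0, 0.02], 0], [[0, 0, 0.02], 0], [[0, 0, 0.01], 0]])

```text
clock: 9.87
ee_pos: [0.5294, -0.0335, 0.0978]
tool_rot: [[-0.391, 0.92, 0.0], [0.92, 0.391, 0.0], [0.0, 0.0, -1.0]]
ft_force: [0.3, -0.7, 0.1]
gripper_width: 0.274
grasp_force: 50.0
```

Request:
arm_command(plan=[[[0, 0, 0.02], 0], [[0, 0, 0.02], 0], [[0, 0, 0.02], 0], [[0, 0, 0.01], 0]])

```text
clock: 10.2
ee_pos: [0.5293, -0.0335, 0.0971]
tool_rot: [[-0.391, 0.92, -0.0], [0.92, 0.391, -0.0], [0.0, -0.0, -1.0]]
ft_force: [0.2, -1.1, 0.1]
gripper_width: 0.269
grasp_force: 50.0
```

Request:
arm_command(plan=[[[0, 0, 0.02], 0], [[0, 0, 0.02], 0], [[0, 0, 0.02], 0], [[0, 0, 0.01], 0]])

```text
clock: 10.53
ee_pos: [0.5293, -0.0335, 0.0964]
tool_rot: [[-0.391, 0.92, -0.0], [0.92, 0.391, 0.0], [0.0, -0.0, -1.0]]
ft_force: [1.0, -0.6, 1.0]
gripper_width: 0.272
grasp_force: 50.0
```

Request:
arm_command(plan=[[[0, 0, 0.02], 0], [[0, 0, 0.02], 0], [[0, 0, 0.02], 0], [[0, 0, 0.01], 0]])

```text
clock: 10.87
ee_pos: [0.5293, -0.0335, 0.0957]
tool_rot: [[-0.391, 0.92, -0.0], [0.92, 0.391, -0.0], [-0.0, -0.0, -1.0]]
ft_force: [0.2, -0.7, 0.2]
gripper_width: 0.273
grasp_force: 50.0
```

Request:
arm_command(plan=[[[0, 0, 0.02], 0], [[0, 0, 0.02], 0], [[0, 0, 0.02], 0], [[0, 0, 0.01], 0]])

```text
clock: 11.2
ee_pos: [0.5294, -0.0335, 0.0951]
tool_rot: [[-0.391, 0.92, 0.0], [0.92, 0.391, -0.0], [-0.0, 0.0, -1.0]]
ft_force: [0.5, 0.0, 0.9]
gripper_width: 0.273
grasp_force: 50.0
```

Request:
arm_command(plan=[[[0, 0, 0.02], 0], [[0, 0, 0.02], 0], [[0, 0, 0.02], 0], [[0, 0, 0], 0]])

```text
clock: 11.53
ee_pos: [0.5294, -0.0335, 0.0944]
tool_rot: [[-0.391, 0.92, 0.0], [0.92, 0.391, -0.0], [-0.0, 0.0, -1.0]]
ft_force: [0.2, -0.1, 0.7]
gripper_width: 0.274
grasp_force: 50.0
```

Request:
arm_command(plan=[[[0, 0, 0.02], 0], [[0, 0, 0.02], 0], [[0, 0, 0.02], 0], [[0, 0, 0], 0]])

```text
clock: 11.87
ee_pos: [0.5294, -0.0335, 0.0938]
tool_rot: [[-0.391, 0.92, 0.0], [0.92, 0.391, 0.0], [0.0, 0.0, -1.0]]
ft_force: [0.3, -0.9, 0.2]
gripper_width: 0.272
grasp_force: 50.0
```

Request:
arm_command(plan=[[[0, 0, 0.02], 0], [[0, 0, 0.02], 0], [[0, 0, 0.02], 0], [[0, 0, 0], 0]])

```text
clock: 12.2
ee_pos: [0.5295, -0.0335, 0.0936]
tool_rot: [[-0.391, 0.92, 0.0], [0.92, 0.391, 0.0], [0.0, 0.0, -1.0]]
ft_force: [-0.6, 0.1, 3.3]
gripper_width: 0.269
grasp_force: 50.0
```

The bed is starting to be felt at TCP 93.6 mm, close to what the visible gaps suggested.

Request:
arm_command(plan=[[[0, 0, 0.02], 0], [[0, 0, 0.02], 0], [[0, 0, 0], 0], [[0, 0, 0], 0]])

```text
clock: 12.53
ee_pos: [0.5295, -0.0335, 0.0935]
tool_rot: [[-0.391, 0.92, 0.0], [0.92, 0.391, 0.0], [-0.0, 0.0, -1.0]]
ft_force: [-1.4, -0.1, 4.7]
gripper_width: 0.276
grasp_force: 50.0
```

Request:
arm_command(plan=[[[0, 0, 0.03], 0], [[0, 0, 0.03], 0], [[0, 0, 0.03], 0], [[0, 0, 0], 0], [[0, 0, 0], 0]])

```text
clock: 12.95
ee_pos: [0.5296, -0.0335, 0.0933]
tool_rot: [[-0.391, 0.92, 0.0], [0.92, 0.391, 0.0], [0.0, 0.0, -1.0]]
ft_force: [-2.5, 0.4, 8.7]
gripper_width: 0.273
grasp_force: 50.0
```

```bash
python3 go.py
```

```text
12.95 TCP frame xy [0.13 1.27] z 93.34 tool y ang 23.03 tilt [0.0001 0.0001] F [-2.55  0.36  8.74] M [ 0.05  0.58 -0.02]
```

Request:
arm_command(plan=[[[0, 0, 0.03], 0], [[0, 0, 0.03], 0], [[0, 0, 0], 0], [[0, 0, 0], 0], [[0, 0, 0], 0], [[0, 0, 0], 0]])

```text
clock: 13.45
ee_pos: [0.5296, -0.0334, 0.0932]
tool_rot: [[-0.391, 0.92, -0.0], [0.92, 0.391, 0.0], [0.0, 0.0, -1.0]]
ft_force: [-5.0, 0.4, 11.2]
gripper_width: 0.272
grasp_force: 50.0
```

```bash
python3 go.py
```

```text
13.45 TCP frame xy [0.16 1.29] z 93.2 tool y ang 23.03 tilt [-0.      0.0001] F [-5.    0.36 11.19] M [ 0.07  0.9  -0.05]
```

Middle column is home (contact about 14 N; lump tops at 45 mm, so the bed is at about 15 mm). Next the −x column.

Request:
arm_command(plan=[[[0, 0, -0.1], 0], [[0, 0, -0.3], 0], [[0, 0, -0.8], 0], [[0, 0, -0.8], 0], [[0, 0, -1.0], 0], [[0, -1.2, 0], 0], [[0, -1.2, 0], 0], [[0, -1.2, 0], 0], [[0, 0, 0], 0], [[0, 0, 0], 0], [[0, 0, 0], 0], [[0, 0, 0], 0]])

```text
clock: 14.45
ee_pos: [0.4963, -0.0476, 0.1214]
tool_rot: [[-0.391, 0.92, 0.0], [0.92, 0.391, 0.0], [-0.0, 0.0, -1.0]]
ft_force: [0.4, 0.1, -2.5]
gripper_width: 0.273
grasp_force: 50.0
```

```bash
python3 go.py
```

```text
14.45 TCP frame xy [-36.06   1.09] z 121.35 tool y ang 23.03 tilt [0.0002 0.    ] F [ 0.4   0.11 -2.49] M [ 0.02 -0.13  0.05]
```

Request:
arm_command(plan=[[[0, 0.04, 0.2], 0], [[0, 0, 0.2], 0], [[0, 0, 0.2], 0], [[0, 0, 0.2], 0], [[0, 0, 0.15], 0], [[0, 0, 0.15], 0], [[0, 0, 0.15], 0], [[0, 0, 0.15], 0], [[0, 0, 0.15], 0], [[0, 0, 0.15], 0], [[0, 0, 0.15], 0], [[0, 0, 0.15], 0], [[0, 0, 0.15], 0], [[0, 0, 0.15], 0], [[0, 0, 0.15], 0], [[0, 0, 0.1], 0], [[0, 0, 0], 0], [[0, 0, 0], 0]])

```text
clock: 15.95
ee_pos: [0.4966, -0.0475, 0.0955]
tool_rot: [[-0.391, 0.92, -0.0], [0.92, 0.391, -0.0], [-0.0, -0.0, -1.0]]
ft_force: [0.7, -0.6, -1.4]
gripper_width: 0.276
grasp_force: 50.0
```

Request:
arm_command(plan=[[[0, 0, 0.04], 0], [[0, 0, 0.04], 0], [[0, 0, 0.04], 0], [[0, 0, 0.04], 0], [[0, 0, 0.04], 0], [[0, 0, 0], 0], [[0, 0, 0], 0]])

```text
clock: 16.53
ee_pos: [0.4966, -0.0475, 0.0942]
tool_rot: [[-0.391, 0.92, -0.0], [0.92, 0.391, -0.0], [-0.0, -0.0, -1.0]]
ft_force: [-1.4, 0.6, 5.2]
gripper_width: 0.273
grasp_force: 50.0
```

```bash
python3 go.py
```

```text
16.53 TCP frame xy [-35.73   1.09] z 94.2 tool y ang 23.04 tilt [-0.0001 -0.0001] F [-1.43  0.64  5.17] M [ 0.26  0.29 -0.03]
```

Request:
arm_command(plan=[[[0, 0, 0.03], 0], [[0, 0, 0.03], 0], [[0, 0, 0.03], 0], [[0, 0, 0], 0], [[0, 0, 0], 0]])

```text
clock: 16.95
ee_pos: [0.4966, -0.0476, 0.0939]
tool_rot: [[-0.391, 0.92, -0.0], [0.92, 0.391, -0.0], [-0.0, -0.0, -1.0]]
ft_force: [-3.9, 0.6, 7.8]
gripper_width: 0.274
grasp_force: 50.0
```

```bash
python3 go.py
```

```text
16.95 TCP frame xy [-35.75   1.05] z 93.92 tool y ang 23.03 tilt [-0.0004 -0.0003] F [-3.92  0.65  7.8 ] M [ 0.23  0.73 -0.08]
```

Request:
arm_command(plan=[[[0, 0, 0.03], 0], [[0, 0, 0.03], 0], [[0, 0, 0.02], 0], [[0, 0, 0], 0], [[0, 0, 0], 0], [[0, 0, 0], 0]])

```text
clock: 17.45
ee_pos: [0.4966, -0.0475, 0.0937]
tool_rot: [[-0.391, 0.92, -0.001], [0.92, 0.391, -0.0], [0.0, -0.001, -1.0]]
ft_force: [-4.4, 2.0, 11.5]
gripper_width: 0.274
grasp_force: 50.0
```

```bash
python3 go.py
```

```text
17.45 TCP frame xy [-35.75   1.08] z 93.71 tool y ang 23.04 tilt [-0.0007 -0.0002] F [-4.41  1.96 11.54] M [ 0.23  1.06 -0.08]
```

Request:
arm_command(plan=[[[0, 0, -0.1], 0], [[0, 0, -0.3], 0], [[0, 0, -0.8], 0], [[0, 0, -0.9], 0], [[0, 0, -1.0], 0], [[0, 2.4, 0], 0], [[0, 2.4, 0], 0], [[0, 2.37, 0], 0], [[0, 0, 0], 0], [[0, 0, 0], 0], [[0, 0, 0], 0], [[0, 0, 0], 0]])

```text
clock: 18.45
ee_pos: [0.5618, -0.0196, 0.1231]
tool_rot: [[-0.391, 0.92, -0.001], [0.92, 0.391, -0.0], [0.0, -0.001, -1.0]]
ft_force: [1.1, 0.5, -1.9]
gripper_width: 0.271
grasp_force: 50.0
```

```bash
python3 go.py
```

```text
18.45 TCP frame xy [35.18  1.58] z 123.12 tool y ang 23.02 tilt [-0.0006 -0.0001] F [ 1.1   0.53 -1.89] M [ 0.05 -0.14  0.04]
```

Request:
arm_command(plan=[[[-0.04, 0.05, 0.2], 0], [[0, 0, 0.2], 0], [[0, 0, 0.2], 0], [[0, 0, 0.15], 0], [[0, 0, 0.15], 0], [[0, 0, 0.15], 0], [[0, 0, 0.15], 0], [[0, 0, 0.15], 0], [[0, 0, 0.15], 0], [[0, 0, 0.15], 0], [[0, 0, 0.15], 0], [[0, 0, 0.15], 0], [[0, 0, 0.15], 0], [[0, 0, 0.15], 0], [[0, 0, 0.15], 0], [[0, 0, 0.15], 0], [[0, 0, 0.15], 0], [[0, 0, 0.1], 0], [[0, 0, 0], 0], [[0, 0, 0], 0]])

```text
clock: 20.12
ee_pos: [0.5631, -0.0196, 0.0953]
tool_rot: [[-0.391, 0.92, -0.0], [0.92, 0.391, -0.0], [-0.0, -0.0, -1.0]]
ft_force: [-1.2, 2.1, 4.2]
gripper_width: 0.273
grasp_force: 50.0
```

Request:
arm_command(plan=[[[0, 0, 0.04], 0], [[0, 0, 0.04], 0], [[0, 0, 0.04], 0], [[0, 0, 0.04], 0], [[0, 0, 0.04], 0], [[0, 0, 0], 0], [[0, 0, 0], 0]])

```text
clock: 20.7
ee_pos: [0.5631, -0.0197, 0.0946]
tool_rot: [[-0.391, 0.92, -0.001], [0.92, 0.391, -0.0], [0.0, -0.001, -1.0]]
ft_force: [-4.6, 2.5, 10.0]
gripper_width: 0.273
grasp_force: 50.0
```

```bash
python3 go.py
```

```text
20.7 TCP frame xy [36.34  1.05] z 94.56 tool y ang 23.03 tilt [-0.0008 -0.0003] F [-4.58  2.49  9.95] M [ 0.25  1.08 -0.05]
```

Request:
arm_command(plan=[[[0, 0, 0.04], 0], [[0, 0, 0], 0], [[0, 0, 0], 0], [[0, 0, 0], 0]])

```text
clock: 21.03
ee_pos: [0.5631, -0.0197, 0.0944]
tool_rot: [[-0.391, 0.92, -0.001], [0.92, 0.391, -0.0], [0.0, -0.001, -1.0]]
ft_force: [-5.5, 1.6, 12.1]
gripper_width: 0.272
grasp_force: 50.0
```

Request:
arm_command(plan=[[[0, 0, -0.1], 0], [[0, 0, -0.3], 0], [[0, 0, -1.0], 0], [[0, 0, -2.0], 0], [[-2, 0, -2.5], 0], [[-4, 0, -2.5], 0], [[-3, 0, -1.5], 0], [[0, -3.5, 0], 0], [[0, 0, 0], 0], [[0, 0, 0], 0], [[0, 0, 0], 0]])

```text
clock: 21.95
ee_pos: [0.5643, -0.1118, 0.1884]
tool_rot: [[-0.391, 0.92, -0.0], [0.92, 0.391, 0.0], [0.0, -0.0, -1.0]]
ft_force: [0.4, -0.1, -2.4]
gripper_width: 0.274
grasp_force: 50.0
```

```bash
cat > look.py <<'E'
from fr import *
import sys
f=sys.argv[1]; s=arm.state(); c=grab("wrist"); save(c,f"pics/{f}.png"); np.save(f"pics/{f}.npy",c,allow_pickle=True)
F=tofr(cloud(c)); hsv=cv2.cvtColor(c["image"],cv2.COLOR_RGB2HSV); or_=(hsv[...,1]>150)&(hsv[...,0]<13)&(c["depth"]>0)
for x in(-36,0,36):
    for y in(-17,17):
        q=F[or_&(abs(F[...,0]-x)<11)&(abs(F[...,1]-y)<13)&(F[...,2]>35)&(F[...,2]<70)]
        if len(q)>30:
            co=np.linalg.lstsq(np.c_[q[:,0]-x,q[:,1]-y,np.ones(len(q))],q[:,2],rcond=None)[0]
            print("lump",x,y,len(q),"z",round(co[2],2),"slopes",np.round(co[:2],3))
r=F[(c["depth"]>0)&(abs(F[...,1]+37)<2)&(abs(F[...,0])<60)&(F[...,2]>55)]; print("rim z",np.median(r[:,2]))
W=cloud(c);T=(W-np.array(s["ee_pos"]))@np.array(s["tool_rot"])*1000
m=(c["depth"]>0)&(T[...,2]>28)&(T[...,2]<60)&(abs(T[...,0])<45)&(abs(T[...,1])<16)&(T[...,0]>16)
q=T[m]; print("foot",len(q),np.percentile(q,[1,99],0)); co=np.linalg.lstsq(np.c_[q[:,:2],np.ones(len(q))],q[:,2],rcond=None)[0]; print("foot top plane (tool z=down)",co)
E
python3 go.py; python3 look.py w3
```

```text
21.95 TCP frame xy [  1.77 -84.34] z 188.39 tool y ang 23.01 tilt [-0.0001  0.0002] F [ 0.44 -0.08 -2.37] M [ 0.05 -0.14 -0.02]
lump -36 -17 1051 z 44.74 slopes [ 0.002 -0.001]
lump -36 17 970 z 44.97 slopes [ 0.005 -0.004]
lump 0 -17 1038 z 44.54 slopes [-0.033 -0.006]
lump 0 17 1019 z 44.44 slopes [-0.038 -0.005]
lump 36 -17 1115 z 45.16 slopes [-0.064  0.001]
lump 36 17 1155 z 45.64 slopes [-0.004 -0.   ]
rim z 59.74333091779465
foot 1585 [[ 16.12251709 -15.78362915  35.41093353]
 [ 27.00793922  15.79487978  47.15369604]]
foot top plane (tool z=down) [ 3.91001424e-01 -1.60489030e-03  2.90885145e+01]
```

View pics/w3.png

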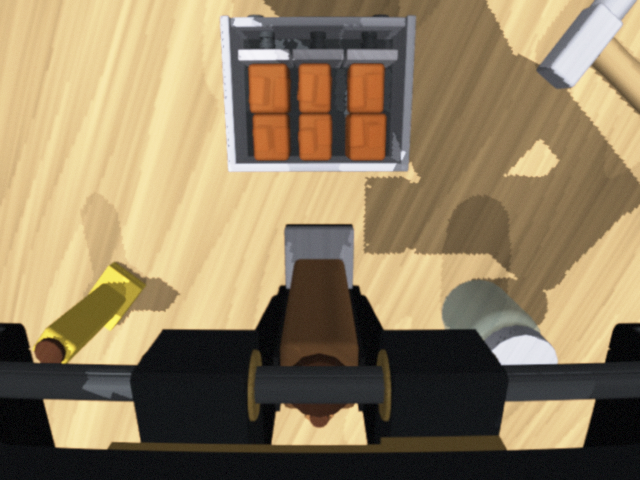

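The picture shows the six lumps well below the rim (around (318,112)) and the tamper square in the grip. I compare the tilts with the starting ones and check the foot's tilt.

```bash
python3 - <<'E'
from fr import *
def lumps(f):
    c=np.load(f"pics/{f}.npy",allow_pickle=True).item(); F=tofr(cloud(c)); hsv=cv2.cvtColor(c["image"],cv2.COLOR_RGB2HSV); or_=(hsv[...,1]>150)&(hsv[...,0]<13)&(c["depth"]>0)
    for x in(-36,0,36):
        for y in(-17,17):
            q=F[or_&(abs(F[...,0]-x)<16)&(abs(F[...,1]-y)<15)&(F[...,2]>35)]
            for k in range(3):
                co=np.linalg.lstsq(np.c_[q[:,0]-x,q[:,1]-y,np.ones(len(q))],q[:,2],rcond=None)[0]
                res=q[:,2]-np.c_[q[:,0]-x,q[:,1]-y,np.ones(len(q))]@co; sd=res.std(); q=q[abs(res)<2.5*sd]
            prof=[round(float(np.median(q[abs(q[:,0]-x-d)<2][:,2])),1) if (abs(q[:,0]-x-d)<2).sum()>10 else None for d in(-13,-9,-5,0,5,9,13)]
            print(f,x,y,"z",round(co[2],2),"sl",np.round(co[:2],3),"sd",round(sd,2),prof, "x",np.round(np.percentile(q[:,0],[1,99]),1))
lumps("w2"); lumps("w3")
# foot front top edge in w3 : pixel top edge vs tool frame
c=np.load("pics/w3.npy",allow_pickle=True).item(); s=arm.state()
T=(cloud(c)-np.array(s["ee_pos"]))@np.array(s["tool_rot"])*1000
for a in range(14,29,2):
    m=(c["depth"]>0)&(abs(T[...,0]-a)<1)&(abs(T[...,1])<16)&(T[...,2]>25)&(T[...,2]<55); print(a,m.sum(),np.round(np.percentile(T[m][:,2],[10,50,90]),1) if m.sum() else "")
E
```

```text
w2 -36 -17 z 60.49 sl [-0.059  0.005] sd 0.75 [None, 60.7, 60.9, 60.7, 60.3, 60.1, 59.5] x [-46.2 -21.9]
w2 -36 17 z 61.44 sl [-0.02  -0.005] sd 0.83 [60.9, 61.7, 61.7, 61.6, 61.5, 61.5, 60.7] x [-48.2 -21.9]
w2 0 -17 z 64.31 sl [ 0.063 -0.003] sd 0.77 [63.2, 63.9, 64.1, 64.4, 64.9, 64.5, None] x [-13.    9.9]
w2 0 17 z 62.51 sl [0.067 0.001] sd 0.81 [61.2, 62.1, 62.3, 62.6, 62.9, 62.5, None] x [-12.7   9.2]
w2 36 -17 z 58.64 sl [0.023 0.001] sd 1.44 [57.1, 59.1, 59.4, 59.1, 58.8, 58.7, 58.2] x [24.4 50.3]
w2 36 17 z 64.3 sl [0.073 0.008] sd 0.96 [63.1, 64.0, 64.2, 64.5, 64.7, 64.7, None] x [22.6 46.2]
w3 -36 -17 z 44.69 sl [-0.025  0.003] sd 0.78 [None, 44.6, 44.9, 44.9, 44.7, 44.7, 44.0] x [-46.3 -22.1]
w3 -36 17 z 44.82 sl [-0.002 -0.006] sd 0.81 [44.0, 44.9, 45.1, 44.9, 45.0, 44.9, 44.5] x [-48.4 -21.5]
w3 0 -17 z 44.53 sl [ 0.005 -0.001] sd 0.75 [44.0, 44.7, 44.6, 44.7, 44.6, 44.3, None] x [-13.4   9.3]
w3 0 17 z 44.48 sl [ 0.003 -0.008] sd 0.77 [44.0, 44.7, 44.6, 44.7, 44.5, 43.8, None] x [-13.1   8.8]
w3 36 -17 z 45.01 sl [-0.054  0.001] sd 0.81 [44.9, 45.6, 45.5, 45.2, 44.8, 44.6, 43.8] x [23.7 49.2]
w3 36 17 z 45.57 sl [0.021 0.   ] sd 0.78 [44.9, 45.6, 45.6, 45.7, 45.7, 45.4, None] x [22.8 46.2]
14 225 [36.1 36.9 37.6]
16 235 [36.2 37.1 37.7]
18 227 [36.2 37.  37.9]
20 228 [36.1 37.  37.8]
22 236 [36.2 37.  37.7]
24 235 [36.  37.  37.8]
26 514 [36.6 39.1 46.3]
28 2 [39.7 41.2 42.6]
```

The foot is level. The middle and −x columns sit flat at about 44.8–45, but the +x column is about 0.7 mm high and lump (36,−17) is still tipped. I press that column again.

Request:
arm_command(plan=[[[3, 1.1, 0], 0], [[3, 1.1, 0], 0], [[2.45, 1.03, 0], 0], [[0, 0, 2.5], 0], [[0, 0, 2.5], 0], [[0, 0, 2], 0], [[0, 0, 0], 0], [[0, 0, 0], 0], [[0, 0, 0], 0], [[0, 0, 0], 0]])

```text
clock: 22.83
ee_pos: [0.5627, -0.0215, 0.1211]
tool_rot: [[-0.391, 0.92, 0.004], [0.92, 0.391, -0.0], [-0.002, 0.003, -1.0]]
ft_force: [0.6, 0.3, -2.6]
gripper_width: 0.272
grasp_force: 50.0
```

```bash
python3 go.py
```

```text
22.83 TCP frame xy [35.23 -0.42] z 121.11 tool y ang 23.05 tilt [ 0.0037 -0.0005] F [ 0.59  0.29 -2.62] M [-0.02 -0.12  0.03]
```

Request:
arm_command(plan=[[[0, 0, 0.4], 0], [[0, 0, 0.4], 0], [[0, 0, 0.4], 0], [[0, 0, 0.3], 0], [[0, 0, 0.2], 0], [[0, 0, 0.1], 0], [[0, 0, 0.1], 0], [[0, 0, 0], 0], [[0, 0, 0], 0], [[0, 0, 0], 0]])

```text
clock: 23.67
ee_pos: [0.5612, -0.0214, 0.1]
tool_rot: [[-0.391, 0.92, 0.0], [0.92, 0.391, -0.0], [-0.0, 0.0, -1.0]]
ft_force: [-0.1, 0.2, -2.7]
gripper_width: 0.271
grasp_force: 50.0
```

```bash
python3 go.py
```

```text
23.67 TCP frame xy [33.91  0.2 ] z 100.04 tool y ang 23.03 tilt [ 0.0003 -0.    ] F [-0.09  0.21 -2.67] M [ 0.06 -0.14 -0.02]
```

Request:
arm_command(plan=[[[0, 0, 0.1], 0], [[0, 0, 0.1], 0], [[0, 0, 0.1], 0], [[0, 0, 0.1], 0], [[0, 0, 0.06], 0], [[0, 0, 0.06], 0], [[0, 0, 0.06], 0], [[0, 0, 0.06], 0], [[0, 0, 0.06], 0], [[0, 0, 0.06], 0], [[0, 0, 0.04], 0], [[0, 0, 0], 0], [[0, 0, 0], 0], [[0, 0, 0], 0]])

```text
clock: 24.83
ee_pos: [0.561, -0.0214, 0.0937]
tool_rot: [[-0.391, 0.92, -0.001], [0.92, 0.391, -0.0], [0.0, -0.001, -1.0]]
ft_force: [-6.2, -0.1, 9.2]
gripper_width: 0.268
grasp_force: 50.0
```

```bash
python3 go.py
```

```text
24.83 TCP frame xy [33.67  0.25] z 93.73 tool y ang 23.03 tilt [-0.0009 -0.0001] F [-6.25 -0.05  9.2 ] M [-0.02  1.31 -0.15]
```

Request:
arm_command(plan=[[[0.02, -0.04, 0.03], 0], [[0.02, -0.04, 0.03], 0], [[0, 0, 0.02], 0], [[0, 0, 0], 0], [[0, 0, 0], 0], [[0, 0, 0], 0]])

```text
clock: 25.33
ee_pos: [0.5608, -0.0215, 0.0936]
tool_rot: [[-0.391, 0.92, 0.001], [0.92, 0.391, -0.0], [-0.001, 0.001, -1.0]]
ft_force: [-5.2, 0.2, 10.7]
gripper_width: 0.272
grasp_force: 50.0
```

```bash
python3 go.py
```

```text
25.33 TCP frame xy [33.55  0.27] z 93.64 tool y ang 23.02 tilt [ 0.001  -0.0003] F [-5.19  0.18 10.66] M [ 0.03  1.15 -0.1 ]
```

Request:
arm_command(plan=[[[0.02, -0.04, 0.03], 0], [[0.01, -0.02, 0.03], 0], [[0, 0, 0], 0], [[0, 0, 0], 0], [[0, 0, 0], 0], [[0, 0, 0], 0]])

```text
clock: 25.83
ee_pos: [0.5605, -0.0215, 0.0932]
tool_rot: [[-0.391, 0.92, 0.002], [0.92, 0.391, -0.001], [-0.001, 0.002, -1.0]]
ft_force: [-5.4, 0.4, 10.7]
gripper_width: 0.273
grasp_force: 50.0
```

```bash
python3 go.py
```

```text
25.83 TCP frame xy [33.23  0.35] z 93.23 tool y ang 23.03 tilt [ 0.0019 -0.0005] F [-5.4  0.4 10.7] M [-0.02  1.09 -0.13]
```

Request:
arm_command(plan=[[[0, 0, 0.03], 0], [[0, 0, 0.02], 0], [[0, 0, 0], 0], [[0, 0, 0], 0], [[0, 0, 0], 0], [[0, 0, 0], 0]])

```text
clock: 26.33
ee_pos: [0.5605, -0.0216, 0.0931]
tool_rot: [[-0.391, 0.92, 0.002], [0.92, 0.391, -0.001], [-0.001, 0.001, -1.0]]
ft_force: [-6.2, 1.5, 11.7]
gripper_width: 0.275
grasp_force: 50.0
```

```bash
python3 go.py
```

```text
26.33 TCP frame xy [33.17  0.32] z 93.07 tool y ang 23.03 tilt [ 0.0017 -0.0006] F [-6.24  1.46 11.74] M [ 0.03  1.37 -0.17]
```

Request:
arm_command(plan=[[[0, 0, -0.1], 0], [[0, 0, -0.3], 0], [[0, 0, -0.8], 0], [[0.05, -2.2, -0.2], 0], [[0, -2.3, 0], 0], [[0, -2.2, 0], 0], [[0, 0, 0], 0], [[0, 0, 0], 0], [[0, 0, 0], 0], [[0, 0, 0], 0]])

```text
clock: 27.17
ee_pos: [0.4984, -0.0469, 0.1042]
tool_rot: [[-0.392, 0.92, 0.001], [0.92, 0.392, 0.0], [-0.0, 0.001, -1.0]]
ft_force: [0.1, 0.0, -2.7]
gripper_width: 0.27
grasp_force: 50.0
```

```bash
python3 go.py
```

```text
27.17 TCP frame xy [-33.81   0.97] z 104.22 tool y ang 23.05 tilt [0.0009 0.    ] F [ 0.14  0.03 -2.71] M [-0.01 -0.14  0.01]
```

Request:
arm_command(plan=[[[0, -0.15, 0.2], 0], [[0, 0, 0.2], 0], [[0, 0, 0.2], 0], [[0, 0, 0.15], 0], [[0, 0, 0.1], 0], [[0, 0, 0.06], 0], [[0, 0, 0.06], 0], [[0, 0, 0.06], 0], [[0, 0, 0.06], 0], [[0, -0.05, 0.06], 0], [[0, -0.05, 0.06], 0], [[0, 0, 0], 0], [[0, 0, 0], 0], [[0, 0, 0], 0]])

```text
clock: 28.33
ee_pos: [0.4961, -0.0478, 0.0936]
tool_rot: [[-0.391, 0.92, 0.002], [0.92, 0.391, 0.001], [-0.0, 0.002, -1.0]]
ft_force: [-2.8, 2.1, 5.4]
gripper_width: 0.271
grasp_force: 50.0
```

```bash
python3 go.py
```

```text
28.33 TCP frame xy [-36.3    1.06] z 93.57 tool y ang 23.02 tilt [0.0016 0.0007] F [-2.77  2.05  5.43] M [ 0.42  0.52 -0.05]
```

Request:
arm_command(plan=[[[-0.03, -0.03, 0.04], 0], [[-0.03, 0, 0.04], 0], [[0, 0, 0.04], 0], [[0, 0, 0.02], 0], [[0, 0, 0], 0], [[0, 0, 0], 0], [[0, 0, 0], 0]])

```text
clock: 28.92
ee_pos: [0.4961, -0.0479, 0.0933]
tool_rot: [[-0.391, 0.92, 0.001], [0.92, 0.391, 0.002], [0.001, 0.002, -1.0]]
ft_force: [-7.3, 4.5, 13.2]
gripper_width: 0.271
grasp_force: 50.0
```

```bash
python3 go.py
```

```text
28.92 TCP frame xy [-36.34   0.92] z 93.35 tool y ang 23.0 tilt [0.0011 0.0019] F [-7.31  4.49 13.16] M [ 0.85  1.18 -0.09]
```

Request:
arm_command(plan=[[[0, 0, -0.2], 0], [[0, 0, -0.3], 0], [[0, 0, -1.0], 0], [[0, 0, -2.0], 0], [[-2, 1, -2.5], 0], [[-4, 1.2, -2.5], 0], [[-3, 1.3, -1.5], 0], [[0, 0, 0], 0], [[0, 0, 0], 0], [[0, 0, 0], 0], [[0, 0, 0], 0]])

```text
clock: 29.83
ee_pos: [0.5575, -0.1124, 0.1853]
tool_rot: [[-0.392, 0.92, -0.003], [0.92, 0.392, 0.001], [0.002, -0.002, -1.0]]
ft_force: [-0.3, -0.6, -2.9]
gripper_width: 0.273
grasp_force: 50.0
```

```bash
cat > lumps.py <<'E'
from fr import *
import sys
def lumps(f):
    c=np.load(f"pics/{f}.npy",allow_pickle=True).item(); F=tofr(cloud(c)); hsv=cv2.cvtColor(c["image"],cv2.COLOR_RGB2HSV); or_=(hsv[...,1]>150)&(hsv[...,0]<13)&(c["depth"]>0)
    r=F[(c["depth"]>0)&(abs(F[...,1]+37)<2)&(abs(F[...,0])<60)&(F[...,2]>55)]; print("rim z",np.median(r[:,2]))
    for x in(-36,0,36):
        for y in(-17,17):
            q=F[or_&(abs(F[...,0]-x)<16)&(abs(F[...,1]-y)<15)&(F[...,2]>35)]
            for k in range(3):
                co=np.linalg.lstsq(np.c_[q[:,0]-x,q[:,1]-y,np.ones(len(q))],q[:,2],rcond=None)[0]
                res=q[:,2]-np.c_[q[:,0]-x,q[:,1]-y,np.ones(len(q))]@co; sd=res.std(); q=q[abs(res)<2.5*sd]
            prof=[round(float(np.median(q[abs(q[:,0]-x-d)<2][:,2])),1) if (abs(q[:,0]-x-d)<2).sum()>10 else None for d in(-13,-9,-5,0,5,9,13)]
            print(f,x,y,"z",round(co[2],2),"sl",np.round(co[:2],3),prof, "x",np.round(np.percentile(q[:,0],[1,99]),1))
c=grab("wrist"); save(c,f"pics/{sys.argv[1]}.png"); np.save(f"pics/{sys.argv[1]}.npy",c,allow_pickle=True)
lumps(sys.argv[1])
E
python3 go.py; python3 lumps.py w4
```

```text
29.83 TCP frame xy [ -4.71 -82.29] z 185.31 tool y ang 23.06 tilt [-0.0028  0.001 ] F [-0.35 -0.57 -2.91] M [ 0.01 -0.16 -0.04]
rim z 59.82158128347742
w4 -36 -17 z 44.38 sl [-0.017 -0.008] [None, 44.1, 44.7, 44.6, 44.5, 44.4, 43.8] x [-46.6 -22.4]
w4 -36 17 z 44.43 sl [ 0.01  -0.003] [43.8, 44.4, 44.5, 44.5, 44.5, 44.7, 44.4] x [-48.5 -21.9]
w4 0 -17 z 44.55 sl [-0.001 -0.004] [44.2, 44.6, 44.7, 44.7, 44.7, 44.2, None] x [-12.9   9.5]
w4 0 17 z 44.51 sl [ 0.004 -0.007] [44.0, 44.6, 44.6, 44.7, 44.7, 43.8, None] x [-13.5   8.8]
w4 36 -17 z 44.47 sl [-0.012 -0.005] [44.1, 44.8, 44.8, 44.5, 44.5, 44.3, 43.6] x [22.4 48.2]
w4 36 17 z 44.53 sl [ 0.028 -0.   ] [43.9, 44.4, 44.6, 44.6, 44.8, 44.4, None] x [22.2 45.9]
```

All six are now level within 0.15 mm and flat. Next is the final steady press on the middle column.

Request:
arm_command(plan=[[[3, 0.25, 0], 0], [[3, 0.25, 0], 0], [[2.4, 0, 0], 0], [[0, 0, 2.5], 0], [[0, 0, 2.5], 0], [[0, 0, 2], 0], [[0, 0, 0.6], 0], [[0, 0, 0], 0], [[0, 0, 0], 0], [[0, 0, 0], 0], [[0, 0, 0], 0], [[0, 0, 0], 0]])

```text
clock: 30.88
ee_pos: [0.5316, -0.0342, 0.1124]
tool_rot: [[-0.391, 0.92, 0.003], [0.92, 0.391, -0.0], [-0.001, 0.002, -1.0]]
ft_force: [-0.2, -0.2, -2.6]
gripper_width: 0.272
grasp_force: 50.0
```

```bash
python3 go.py
```

```text
30.88 TCP frame xy [ 1.65 -0.14] z 112.41 tool y ang 23.02 tilt [ 0.0025 -0.0004] F [-0.15 -0.19 -2.61] M [-0.02 -0.13  0.02]
```

Request:
arm_command(plan=[[[0.05, -0.1, 0.4], 0], [[0, 0, 0.4], 0], [[0, 0, 0.3], 0], [[0, 0, 0.2], 0], [[0, 0, 0], 0], [[0, 0, 0], 0], [[0, 0, 0], 0], [[0, 0, 0], 0]])

```text
clock: 31.55
ee_pos: [0.5297, -0.0339, 0.098]
tool_rot: [[-0.391, 0.92, 0.0], [0.92, 0.391, -0.0], [-0.0, 0.0, -1.0]]
ft_force: [0.5, -1.0, -2.8]
gripper_width: 0.269
grasp_force: 50.0
```

```bash
python3 go.py
```

```text
31.55 TCP frame xy [0.01 0.87] z 98.03 tool y ang 23.03 tilt [ 0.0003 -0.0001] F [ 0.55 -1.05 -2.81] M [-0.03 -0.08  0.  ]
```

Request:
arm_command(plan=[[[0, 0, 0.1], 0], [[0, 0, 0.1], 0], [[0, 0, 0.1], 0], [[0, 0, 0.06], 0], [[0, 0, 0.06], 0], [[0, 0, 0.06], 0], [[0.01, -0.03, 0.06], 0], [[0.01, -0.03, 0.06], 0], [[0.01, -0.03, 0.06], 0], [[0, 0, 0], 0], [[0, 0, 0], 0], [[0, 0, 0], 0]])

```text
clock: 32.55
ee_pos: [0.5294, -0.0339, 0.0932]
tool_rot: [[-0.391, 0.92, 0.002], [0.92, 0.391, 0.0], [-0.001, 0.002, -1.0]]
ft_force: [-2.3, 1.7, 6.0]
gripper_width: 0.271
grasp_force: 50.0
```

```bash
python3 go.py
```

```text
32.55 TCP frame xy [-0.21  0.97] z 93.19 tool y ang 23.03 tilt [0.0018 0.0002] F [-2.33  1.74  5.95] M [0.31 0.62 0.02]
```

Request:
arm_command(plan=[[[0, -0.02, 0.04], 0], [[0, -0.02, 0.04], 0], [[0, 0, 0.04], 0], [[0, 0, 0], 0], [[0, 0, 0], 0], [[0, 0, 0], 0]])

```text
clock: 33.05
ee_pos: [0.5294, -0.0339, 0.0931]
tool_rot: [[-0.391, 0.92, 0.002], [0.92, 0.391, 0.0], [-0.0, 0.002, -1.0]]
ft_force: [-4.1, 2.0, 11.6]
gripper_width: 0.272
grasp_force: 50.0
```

```bash
python3 go.py
```

```text
33.05 TCP frame xy [-0.22  0.94] z 93.12 tool y ang 23.03 tilt [0.0023 0.0004] F [-4.11  2.03 11.59] M [ 0.45  1.   -0.01]
```

Contact is about 14.3 N; I nudge it slightly and hold steady.

Request:
arm_command(plan=[[[0, 0, 0.01], 0], [[0, 0, 0], 0], [[0, 0, 0], 0], [[0, 0, 0], 0], [[0, 0, 0], 0], [[0, 0, 0], 0], [[0, 0, 0], 0], [[0, 0, 0], 0], [[0, 0, 0], 0], [[0, 0, 0], 0]])

```text
clock: 33.88
ee_pos: [0.5295, -0.0339, 0.0932]
tool_rot: [[-0.391, 0.92, 0.002], [0.92, 0.391, 0.0], [-0.001, 0.002, -1.0]]
ft_force: [-4.5, 1.8, 12.4]
gripper_width: 0.274
grasp_force: 50.0
```

Request:
arm_command(plan=[[[0, 0, -0.2], 0], [[0, 0, -0.3], 0], [[0, 0, -1.0], 0], [[0, 0, -2.0], 0], [[-2, 0.5, -2.5], 0], [[-4, 0, -2.5], 0], [[-2.3, 0, -1.5], 0], [[0, 0, 0], 0], [[0, 0, 0], 0], [[0, 0, 0], 0], [[0, 0, 0], 0], [[0, 0, 0], 0]])

```text
clock: 34.88
ee_pos: [0.5623, -0.1032, 0.1855]
tool_rot: [[-0.392, 0.92, -0.003], [0.92, 0.392, 0.001], [0.002, -0.002, -1.0]]
ft_force: [0.9, -0.3, -2.6]
gripper_width: 0.272
grasp_force: 50.0
```

```bash
python3 go.py; python3 lumps.py w5; python3 - <<'E'
from fr import *
c=grab("scene"); F=cloud(c); hsv=cv2.cvtColor(c["image"],cv2.COLOR_RGB2HSV)
m=np.zeros((480,640),bool); m[262:325,385:462]=1; P=F[m&(c["depth"]>0)&(F[...,2]>.0065)&(F[...,2]<.014)]; print("slab",rect(P))
E
```

```text
34.88 TCP frame xy [  3.32 -75.68] z 185.49 tool y ang 23.09 tilt [-0.0026  0.0009] F [ 0.94 -0.33 -2.61] M [ 0.07 -0.13  0.05]
rim z 59.82484953924699
w5 -36 -17 z 44.39 sl [-0.016 -0.001] [None, 44.3, 44.6, 44.6, 44.5, 44.3, 43.8] x [-46.4 -22.4]
w5 -36 17 z 44.41 sl [ 0.001 -0.01 ] [43.7, 44.5, 44.5, 44.6, 44.6, 44.7, 44.1] x [-48.6 -21.6]
w5 0 -17 z 44.23 sl [-0.002 -0.003] [43.8, 44.3, 44.4, 44.4, 44.5, 43.7, None] x [-13.6   9.7]
w5 0 17 z 44.3 sl [0.007 0.002] [43.9, 44.4, 44.4, 44.5, 44.4, 43.8, None] x [-13.3   8.6]
w5 36 -17 z 44.46 sl [-0.011 -0.003] [44.2, 44.7, 44.7, 44.6, 44.5, 44.3, 43.7] x [22.4 48. ]
w5 36 17 z 44.5 sl [ 0.027 -0.009] [44.0, 44.4, 44.5, 44.6, 44.8, 44.4, None] x [22.3 45.9]
slab ((506.6886901855469, 262.6993713378906), (105.93638610839844, 101.21239471435547), 20.032363891601562)
```

Request:
arm_command(plan=[[[3.2, 1.14, 0], 0], [[3.2, 1.14, 0], 0], [[3.2, 1.14, 0], 0], [[3.2, 1.14, 0], 0], [[3.2, 1.14, 0], 0], [[3.2, 1.14, 0], 0], [[3.2, 1.14, 0], 0], [[3.2, 1.14, 0], 0], [[0, 0, 0], 0], [[0, 0, 0], 0], [[0, 0, 0], 0], [[0, 0, 0], 0]])

```text
clock: 35.98
ee_pos: [0.5471, 0.1663, 0.1868]
tool_rot: [[-0.391, 0.921, -0.0], [0.921, 0.391, -0.0], [-0.0, -0.0, -1.0]]
ft_force: [1.1, -0.6, -3.0]
gripper_width: 0.273
grasp_force: 50.0
```

```bash
python3 go.py; python3 - <<'E'
from fr import *
s=arm.state();c=grab("wrist"); W=cloud(c)
save(c,"pics/w6.png")
m=((c["depth"]>0)&(W[...,2]>.0065)&(W[...,2]<.0135)&(np.hypot(W[...,0]-.506,W[...,1]-.2605)<.085)).astype(np.uint8)
m=cv2.morphologyEx(m,cv2.MORPH_OPEN,np.ones((3,3))); n,l,t,_=cv2.connectedComponentsWithStats(m); P=W[l==1+np.argmax(t[1:,4])]
r=rect(P); print(len(P),r,np.median(P[:,2]))
R=np.array(s["tool_rot"]); q=np.r_[np.array(r[0])/1000,.1]
print("shift to put TCP over slab",R.T@(q-np.array(s["ee_pos"]))*100)
E
```

```text
35.98 TCP frame xy [ 93.48 178.74] z 186.79 tool y ang 22.99 tilt [-0.0003 -0.0004] F [ 1.13 -0.61 -3.  ] M [-0.03 -0.09 -0.03]
16791 ((508.08148193359375, 261.7822265625), (100.74901580810547, 100.11310577392578), 19.315778732299805) 0.009717777267550243
shift to put TCP over slab [10.31631295  0.14387294  8.67639384]
```

View pics/w6.png

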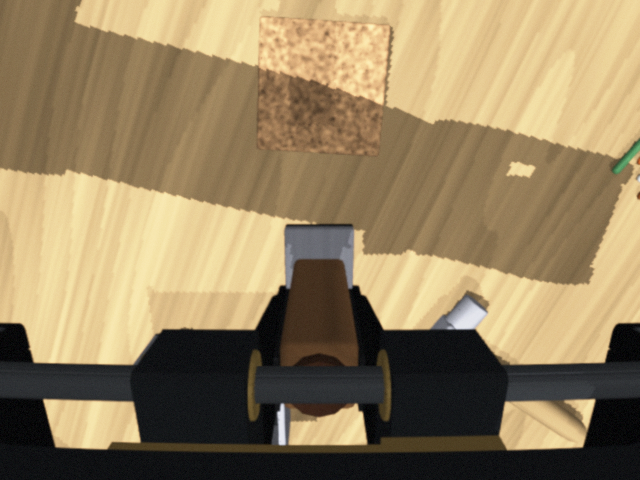

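The slab is at (325,85) in the picture, measuring 100.7 × 100.1 mm, top at 9.7 mm. I move over it.

Request:
arm_command(plan=[[[2.6, 0.04, 0], 0], [[2.6, 0.04, 0], 0], [[2.6, 0.03, 0], 0], [[2.6, 0.03, 0], 0], [[0, 0, 2.5], 0], [[0, 0, 2.5], 0], [[0, 0, 2.5], 0], [[0, 0, 2], 0], [[0, 0, 1], 0], [[0, 0, 0.5], 0], [[0, 0, 0], 0], [[0, 0, 0], 0], [[0, 0, 0], 0], [[0, 0, 0], 0]])

```text
clock: 37.2
ee_pos: [0.509, 0.2637, 0.0788]
tool_rot: [[-0.391, 0.92, 0.003], [0.92, 0.391, 0.001], [-0.0, 0.003, -1.0]]
ft_force: [-0.0, -0.9, -2.3]
gripper_width: 0.274
grasp_force: 50.0
```

```bash
python3 go.py; python3 - <<'E'
from fr import *
s=arm.state();R=np.array(s["tool_rot"]); print(R.T@(np.array([.5081,.2618,.06])-np.array(s["ee_pos"]))*100+[.1,0,0])
E
```

```text
37.2 TCP frame xy [ 96.01 283.26] z 78.84 tool y ang 23.02 tilt [0.0028 0.0012] F [-0.03 -0.91 -2.34] M [ 0.01 -0.14  0.  ]
[-0.03486097 -0.16155781  1.88320628]
```

Request:
arm_command(plan=[[[0, 0, 0.5], 0], [[0, 0, 0.4], 0], [[0, 0, 0.3], 0], [[0, 0, 0.1], 0], [[0, 0, 0], 0], [[0, 0, 0], 0], [[0, 0, 0], 0], [[0, 0, 0], 0]])

```text
clock: 37.87
ee_pos: [0.508, 0.2634, 0.0642]
tool_rot: [[-0.391, 0.92, 0.0], [0.92, 0.391, 0.0], [0.0, 0.0, -1.0]]
ft_force: [0.1, 0.9, -2.5]
gripper_width: 0.271
grasp_force: 50.0
```

```bash
python3 go.py; python3 - <<'E'
from fr import *
s=arm.state();R=np.array(s["tool_rot"]); print(R.T@(np.array([.5081,.2618,.059])-np.array(s["ee_pos"]))*100+[.1,0,0])
E
```

```text
37.87 TCP frame xy [ 94.94 283.4 ] z 64.24 tool y ang 23.03 tilt [0.0003 0.0002] F [ 0.05  0.86 -2.53] M [ 0.01 -0.12  0.02]
[-0.0498774  -0.04893851  0.52348392]
```

Request:
arm_command(plan=[[[-0.05, -0.05, 0.1], 0], [[0, 0, 0.1], 0], [[0, 0, 0.1], 0], [[0, 0, 0.1], 0], [[0, 0, 0.1], 0], [[0, 0, 0.04], 0], [[0, 0, 0], 0], [[0, 0, 0], 0], [[0, 0, 0], 0], [[0, 0, 0], 0]])

```text
clock: 38.7
ee_pos: [0.5075, 0.2626, 0.0586]
tool_rot: [[-0.391, 0.92, 0.0], [0.92, 0.391, 0.0], [0.0, 0.0, -1.0]]
ft_force: [-0.2, -0.3, -1.8]
gripper_width: 0.271
grasp_force: 50.0
```

Request:
arm_command(plan=[[[0, 0, 0.04], 0], [[0, 0, 0], 0], [[0, 0, 0], 0], [[0, 0, 0], 0]])

```text
clock: 39.03
ee_pos: [0.5076, 0.2627, 0.0586]
tool_rot: [[-0.391, 0.92, 0.0], [0.92, 0.391, 0.0], [0.0, 0.0, -1.0]]
ft_force: [-1.8, -1.2, -0.1]
gripper_width: 0.272
grasp_force: 50.0
```

Standing on the slab. I release gently and lift straight away.

Request:
arm_command(plan=[[[0, 0, 0], 0], [[0, 0, 0], 0], [[0, 0, 0], 0], [[0, 0, 0], 0], [[0, 0, 0], 0], [[0, 0, 0], 0], [[0, 0, 0], 0], [[0, 0, 0], 0]], fingers=110)

```text
clock: 39.7
ee_pos: [0.5076, 0.2626, 0.0583]
tool_rot: [[-0.391, 0.92, 0.0], [0.92, 0.391, 0.0], [-0.0, 0.0, -1.0]]
ft_force: [-0.3, 0.5, 0.4]
gripper_width: 0.563
grasp_force: 0.0
```

Request:
arm_command(plan=[[[0, 0, -1], 0], [[0, 0, -2], 0], [[0, 0, -3], 0], [[0, 0, -3], 0], [[0, 0, -3], 0], [[0, 0, -3], 0], [[-3, 0, -2], 0], [[-3, 0, 0], 0], [[-3, 0, 0], 0], [[0, 0, 0], 0], [[0, 0, 0], 0], [[0, 0, 0], 0], [[0, 0, 0], 0]])

```text
clock: 40.78
ee_pos: [0.5422, 0.1806, 0.2282]
tool_rot: [[-0.392, 0.92, -0.0], [0.92, 0.392, 0.0], [0.0, -0.0, -1.0]]
ft_force: [-0.2, -0.7, 0.3]
gripper_width: 0.569
grasp_force: 0.0
```

```bash
python3 go.py; python3 - <<'E'
from fr import *
c=grab("wrist"); W=cloud(c); save(c,"pics/w7.png")
near=(c["depth"]>0)&(np.hypot(W[...,0]-.508,W[...,1]-.262)<.07)
for a,b in((.018,.026),(.112,.12)):
    P=W[near&(W[...,2]>a)&(W[...,2]<b)]; print(a,len(P),np.median(P,0),rect(P))
E
```

```text
40.78 TCP frame xy [ 94.55 193.83] z 228.19 tool y ang 23.09 tilt [-0.0005  0.0003] F [-0.22 -0.72  0.3 ] M [ 0.09 -0.2  -0.01]
0.018 1310 [0.50808187 0.2513649  0.02163424] ((507.4692687988281, 261.3549499511719), (36.23619079589844, 55.80021286010742), 22.9447021484375)
0.112 882 [0.50737284 0.26155142 0.1156443 ] ((507.2699890136719, 261.66851806640625), (20.69145965576172, 20.746044158935547), 67.66790008544922)
```

View pics/w7.png

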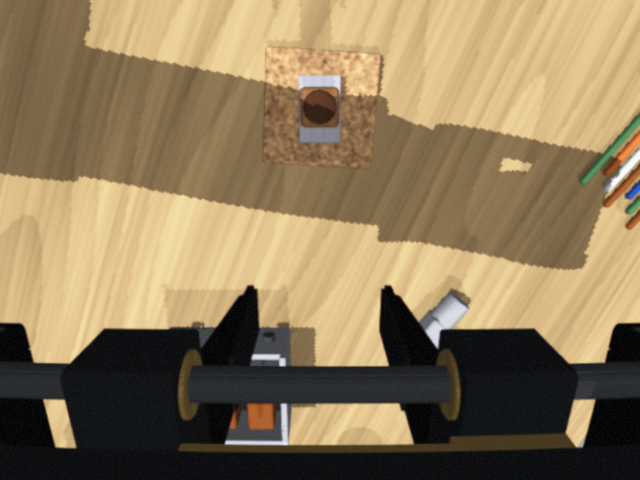

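The tamper stands upright at (320,108), within 1 mm of the slab's middle, and the gripper is clear. I hand in.

```bash
python3 -c "
from cell import arm
print(arm.hand_in())"
```

```text
the job is handed in; nothing more can be done
None
```

The job is handed in at about 41 s: all six lumps are down and level to about 0.3 mm at the bed height I felt, finished with a 0.8 s steady press at about 15 N, and the tamper stands free within 1 mm of the cork slab's middle; one press on the −x column peaked near 18 N counting sideways load (about 16 N straight down).

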